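# Put a freshly lacquered barrel into the latched curing bay

## Task

The freshly lacquered barrel must stand in the curing bay: first draw the looped spring clip sideways out of the cross-drilled pin beside the gate latch and lay it flat in the big well of the oxblood tray. Then press the thumb lever down so that the latch bar lifts out of its catch, swing the gate wide open, and slide the brass holder along the bench, without lifting or tipping it and without touching the black barrel, until its whole foot stands on the round dark plate. Last, swing the gate fully shut so that the bar drops back into its catch (the clip stays in the tray), and leave the tray, pick, punch and lens where they are.

Things in the scene. Friction and masses are not known exactly. Their poses are not given: they have to be found in the camera images.
- bay: Curing bay fixed on the bench: open-topped guard of dark green steel posts, rails and bars, 80 mm high, round a flat warming plate. Origin on the bench at the plate's centre, z up; the gate side faces -x, so -x leads out. Clear inside: y -75 to 75 mm, x -75 mm (gate) to 77 mm. Gate hinge at the -y end of the gate; latch post, catch and cross-drilled pin at the +y end.
- plate (a point): Centre of the round dark warming plate, 132 mm across, level with the bench. Axes as the bay.
- gate (a joint): Gate angle about its upright hinge, rad: 0 shut on its stop; grows as the free end swings outward (counter-clockwise from above); 1.75 fully open. Gate 143 mm long, 8 mm thick; top rail from 66 to 76 mm above the bench. It stays where it is left (hinge friction 0.025 N m). With the bar in the catch it opens only about 0.02 rad.
- gate_hinge (a point): Point on the gate's hinge axis, 71 mm above the bench, in the gate's middle plane. Its axes turn with the gate: y along the gate to its free end, -x out of its outer face (the one with the latch).
- gate_rail (a point): Point on the outer face of the gate's top rail, straight above the latch pivot, 90 mm from the hinge and 71 mm high; axes as gate_hinge. A good place to push the gate shut: the latch bar below it reaches 55 mm high and hardly rises there.
- latch (a joint): Angle of the bronze latch bar about its pivot on the gate, rad: 0 level (in the catch when the gate is shut), 0.42 fully lifted; it falls by its own weight. Pivot 90 mm from the hinge, nose 84 mm beyond it, bar 10 mm thick, 12 mm outside the gate's middle plane. Free of the catch horn above 0.2 rad. When the gate is pushed shut a ramp on the catch lifts the bar by itself.
- thumb: Brass thumb lever on the tail of the latch bar: plate 34 mm (along the gate, y) by 42 mm, with an upright lip 8 mm high at its outer (-x) edge, inner lip face at x = -17 mm. Origin on its upper face, 55 mm from the hinge along the gate, 32 mm outside the gate's middle plane, 51.5 mm high at rest. 10 mm down (1 N) lifts the bar 0.3 rad; drawn outward by the lip it swings the gate.
- pin (a point): Centre of the cross hole (6 mm) in the upright steel pin, 14 mm thick, that stands on the catch beyond the latch post; hole 57 mm above the bench, along x; pin top 75 mm. Axes as the bay.
- clip_loop (a point): Centre of the round loop of the spring clip (R-clip of 4.6 mm steel wire, 118 mm long, 38 g): loop 37 mm wide, level, 56 mm above the bench, 72 mm out from the pin, free space below. x points from the loop along the straight leg to the tips, z up. The bowed leg grips the pin: the clip comes out along -x, away from the gate, with about 4 N, and is free after 35 mm.
- clip_mid (a point): Middle of the clip's length, 41 mm from clip_loop along x; same axes. From here the clip reaches 59 mm to the loop's end, 57 mm to the tips and about 18 mm to either side.
- tray_well (a point): Centre of the floor of the big well of the oxblood bakelite tray (210 x 142 mm, 18 mm high, loose, 450 g). Floor 5 mm above the bench, rim 13 mm above it. Well 200 mm long (x) by 108 mm wide (y); a narrow lane of gold nibs lies beyond it on the +y side.
- holder: Cast brass barrel holder, about 700 g: round foot 96 mm across and 18 mm high, then a boss 44 mm across up to 40 mm high with a bayonet socket. Origin at the centre of its underside, z up. It slides on the bench when pushed at the foot.
- barrel: black hard rubber pen barrel with chrome bands, locked upright in the holder, 14 mm thick, from 40 to 86 mm above the bench; freshly lacquered, not to be touched. Origin at its lower visible end.
- pick: steel dental pick, 160 mm long, lying; bystander.
- punch: bronze knock-out punch, 120 mm long, lying; bystander.
- lens: glass reading lens 90 mm across on a brass stand with a dark foot 96 mm across, 145 mm high; bystander. Origin under its foot.
Mind the look-alikes: they are no part of the job. Of the things that look like the holder, the largest one is meant.

How it is judged:
On the way, in this order (a step that is already met when the one before it is completed fails the run):
1. the clip is drawn from the pin and lies flat in the big well of the tray (x of clip_mid in the frame of tray_well between -0.07 and 0.07 m and y of clip_mid in the frame of tray_well between -0.04 and 0.04 m and z of clip_mid in the frame of tray_well below 0.008 m and angle between clip_mid's own z axis and vertical below 0.12 rad), for 0.2 s.
2. the thumb lever is pressed and lifts the latch bar out of its catch (value of joint latch above 0.2 rad and value of joint gate below 0.15 rad and contact force between the fingers and thumb above 0.2 N), for 0.05 s.
3. the gate is swung wide open (about 70 degrees or more) (value of joint gate above 1.2 rad), for 0.1 s.
4. the holder stands with its whole foot on the plate, let go (horizontal distance between holder and plate below 0.02 m and angle between holder's own z axis and vertical below 0.05 rad and contact force between the fingers and holder below 0.2 N), for 0.2 s.
At the end, for the whole second after the job is handed in: The holder stands upright and still with its foot wholly on the dark plate (centre within 20 mm of the plate's centre), the gate is shut (within 0.035 rad) with the latch bar down in its catch (below 0.05 rad), and the clip lies flat inside the big well of the tray (all of step 1 and horizontal distance between holder and plate below 0.02 m and angle between holder's own z axis and vertical below 0.05 rad and linear speed of holder below 0.01 m/s and value of joint gate below 0.035 rad and value of joint latch below 0.05 rad and velocity of joint gate below 0.02 rad/s); the robot touches nothing.
It fails at once if the barrel is touched (contact force between any of the fingers, the arm and barrel above 0.3 N).
It fails at once if the holder is lifted off the bench or tipped (height (world z) of holder above 0.008 m or angle between holder's own z axis and vertical above 0.2 rad).
It fails at once if pick, punch or lens is moved by more than 20 mm, or the tray by more than 25 mm (distance of any of pick, punch, lens from where it was at the start of the episode above 0.02 m or distance of tray_well from where it was at the start of the episode above 0.025 m).
It also fails if it takes over 72 s, if anything falls off the work surface, if the arm or the gripper's body presses on something with over 40 N, if the wrist force passes 120 N, or if a joint passes its speed limit or range.

## Robot

A 6-joint arm with a two-finger parallel gripper is mounted at the origin on the work surface. World frame = base frame: x ahead of the robot, y to its left, z up, the work surface at z = 0. Lengths are in m, angles in rad, forces in N, time in s.
With the tool pointing down it reaches from about 0.325 to 0.775 m from the base axis. Payload 9.3 kg.
Tool frame: the origin (TCP) lies between the finger pads; the fingertips stand 19 mm ahead of it and the grasp point (between the pads) is the TCP; z points along the fingers, y is the line along which they close (so a half turn about z gives the same grasp; the last joint's range is limited). The gripper opens to 85 mm and grips with 20 to 120 N. Pads are 22 mm wide; open, the fingers measure 114 mm over their backs; the gripper's body (76 mm by 85 mm) begins 54 mm behind the grasp point. The pads swing forward as they close: fully open they stand 13 mm farther back than shut.
Start: joints at [-1.318, 0.259, 0.021, 1.334, 0, 1.418], TCP at [0.217, -0.505, 0.218] pointing down, gripper open.
Joint ranges: [-3.04, 3.04], [-0.91, 1.82], [-1.04, 1.36], [-1.92, 1.95], [-1.52, 1.45], [-3.14, 3.14]. Speed limits (rad/s): [2.22, 2.22, 2.79, 3.14, 3.14, 3.14].

## Interface

Orientations are given as a 3x3 rotation matrix whose columns are the frame's x, y, z axes.
In Python, from bench import env, read_camera, calibration, nets gives the robot as it stands.
- The arm moves only by the shell command python3 -m handwheel 'ROWS' [FORCE]. ROWS is a JSON object of lists of equal length, an entry for each row: "xyz": the shift along the tool's x, y, z in mm, a list of three; "twist": the turn, a rotation vector about the tool's x, y, z in degrees, a list of three; "claw": the opening, from 0 (shut) to 1 (fully open). In form: {"xyz": [[x, y, z], ...], "twist": [[wx, wy, wz], ...], "claw": [claw, ...]}. A call has 1 to 20 rows; each row is the pose to reach, as a shift and turn from the pose commanded when the call began, along the tool's axes at that moment; what a row does not reach only later rows make up. A row lasts 1/10 s, in which the tool goes at most 50 mm and 8.59 degrees, less where a joint would pass 70% of its speed; a pose out of reach is approached as far as the arm can. A call with a gripper value outside its range is refused whole. The fingers move at their own pace and stop on an object; FORCE is the grip in N (left out, the last holds). Time passes only in rows, so rows that repeat a pose let the fingers close. It gives the time, the measured TCP pose, the force, the opening and the grip force at its end, in the units of the state.
- env.read_state(): the state, without advancing time (a new reading comes with each control period).
- read_camera(name): name is "scene" or "top" or "wrist"; returns (picture, depth): 420x560x3 uint8, blue, green, red; 420x560 float32, m along the optical axis (not along the pixel's ray), 0 where there is no reading.
- calibration(name): a dict with "fov_y" (degrees; the focal length in pixels is half the picture's height over the tangent of half this angle, whatever the lens; pixels are square), "cx", "cy" (the principal point, pixels), "world_from_camera" (4x4, takes a point from camera to world coordinates); the wrist camera has in their place "tool_from_camera" (4x4, takes a point from camera to tool coordinates, whose origin is the TCP and whose axes are the flange's). Camera axes: x right, y down, z forward; pixel columns grow to the right and rows downward; lengths in m; the calibration is good to about 2 mm. A picture is of the moment at which its call begins: read the wrist's pose just before it. calibration takes no time and is no camera call.
- env.close_job(): hands the job in; it is judged then, once.
Trained networks look in the newest picture that a camera, given by its name, has taken for a name from the list of things; names that differ only in an ending like _2 or _b are one class to them, and where a whole thing is asked for, a point or a joint stands for the part that bears it (a point fixed in the world has none). Each returns a list of dicts, best first, with "p" (0 to 1); they miss things now and then, are a little off and sometimes report something else, mostly with a low value. They report only what shows in the picture. A call takes as long as a camera call. They do not tell look-alikes from the thing itself.
- nets.silhouettes(camera, thing): "mask" (420x560 bool, what is visible of it) and "xy" ([column, row] in pixels, amid what is visible of it).
- nets.place_of(camera, thing): "xy" ([column, row] in pixels: a listed point, or the origin of a listed thing).
The state is a dict: "t": time; "joint_pos": joint angles; "dq": joint speeds; "tau": joint torques, N m; "tool_pos": TCP position; "orientation": TCP orientation; "ft_force": force on the tool from outside, world axes, zero at the start; "wrist_torque": the same for the moment, N m; "opening": finger opening in m; "grasp_force": force on a finger pad.
Only numpy, scipy, OpenCV 4.12 (cv2) and the standard library are available. Lean on these libraries where they do the work, as an engineer would, in place of code of your own. Each camera call takes 0.05 s, during which the arm holds its last target. There are 200 camera calls.

## Working session

There is one attempt and no reset: what is moved stays moved. The work goes in short steps, Python scripts to look and compute and a shell command to move; the robot and the scene stay as the last step left them, time stands still between calls to the robot, and variables do not carry over. Pictures are saved under pics/ and viewed, at most 10 in all, crops included, and the job is handed in when it is done.

```bash
mkdir -p pics
cat > h.py <<'E'
import numpy as np, cv2
from bench import env, read_camera, calibration, nets
def ray(cam,uv,z):
    "world point of pixel at height z (fixed cams)"
    c=calibration(cam); T=pose(cam,c); f=210/np.tan(np.radians(c['fov_y'])/2)
    d=T[:3,:3]@np.array([(uv[0]-c['cx'])/f,(uv[1]-c['cy'])/f,1]); o=T[:3,3]
    return o+d*(z-o[2])/d[2]
def pose(cam,c):
    if cam!='wrist': return np.array(c['world_from_camera'])
    s=env.read_state(); W=np.eye(4); W[:3,:3]=s['orientation']; W[:3,3]=s['tool_pos']
    return W@np.array(c['tool_from_camera'])
def cloud(cam,depth):
    c=calibration(cam); T=pose(cam,c); f=210/np.tan(np.radians(c['fov_y'])/2)
    v,u=np.mgrid[0:420,0:560]
    P=np.stack([(u-c['cx'])/f*depth,(v-c['cy'])/f*depth,depth],-1)
    return P@T[:3,:3].T+T[:3,3]
E
python3 - <<'E'
from h import *
np.set_printoptions(precision=3,suppress=True)
ims=[]
for cam in ['scene','top']:
    im,d=read_camera(cam); cv2.imwrite(f'pics/{cam}0.png',im); np.save(f'{cam}0.npy',d)
    C=cloud(cam,d)
    for n in ['bay','plate','gate_hinge','gate_rail','thumb','pin','clip_loop','clip_mid','tray_well','holder','barrel','pick','punch','lens']:
        for r in nets.place_of(cam,n)[:4]:
            u,v=np.clip(np.round(r['xy']).astype(int),0,[559,419]); print(cam,n,round(r['p'],2),u,v,C[v,u],)
print(env.read_state())
E
```

```text
scene bay 0.56 220 236 [ 0.65  -0.186  0.076]
scene plate 0.7 221 232 [ 0.564 -0.203  0.002]
scene plate 0.61 349 300 [0.757 0.08  0.006]
scene gate_hinge 0.85 248 188 [ 0.487 -0.14   0.076]
scene gate_rail 0.93 257 210 [ 0.54  -0.116  0.053]
scene thumb 0.75 267 210 [ 0.537 -0.093  0.05 ]
scene thumb 0.17 286 239 [ 0.581 -0.047 -0.001]
scene pin 0.72 273 242 [ 0.65  -0.075  0.06 ]
scene pin 0.59 259 243 [ 0.651 -0.105  0.058]
scene clip_loop 0.76 288 239 [ 0.583 -0.043  0.001]
scene clip_mid 0.59 273 243 [ 0.648 -0.075  0.055]
scene tray_well 0.79 430 203 [0.451 0.324 0.005]
scene tray_well 0.37 224 233 [ 0.564 -0.196 -0.   ]
scene holder 0.83 364 221 [0.548 0.136 0.029]
scene holder 0.78 357 266 [0.677 0.105 0.017]
scene holder 0.68 365 188 [0.405 0.162 0.015]
scene barrel 0.46 368 213 [0.535 0.146 0.043]
scene barrel 0.46 360 259 [0.667 0.111 0.028]
scene barrel 0.39 368 179 [0.395 0.167 0.038]
scene pick 0.78 351 301 [0.759 0.084 0.006]
scene pick 0.3 362 222 [0.545 0.133 0.023]
scene punch 0.75 447 303 [0.76  0.276 0.005]
scene lens 0.69 118 242 [ 0.611 -0.431  0.013]
top bay 0.
[... 1054 characters left out ...]
 0.057]
top pick 0.53 264 200 [ 0.647 -0.039  0.001]
top pick 0.46 218 161 [0.753 0.087 0.008]
top punch 0.49 150 162 [0.747 0.27  0.009]
top lens 0.63 413 220 [ 0.583 -0.411  0.086]
{'t': 1.5, 'joint_pos': array([-1.318,  0.259,  0.021,  1.334,  0.   ,  1.418]), 'dq': array([ 0.002, -0.001,  0.   , -0.001,  0.   , -0.   ]), 'tau': array([ -0.001, -55.538,  34.473,   0.002,  -0.   ,   0.   ]), 'tool_pos': array([ 0.217, -0.505,  0.218]), 'orientation': array([[ 0.919,  0.395,  0.   ],
       [ 0.395, -0.919,  0.   ],
       [ 0.   , -0.   , -1.   ]]), 'ft_force': array([0.561, 0.109, 0.787]), 'wrist_torque': array([ 0.029, -0.002, -0.005]), 'grasp_force': 0.0, 'opening': 0.08549168426737373}
```

```bash
ls; python3 -c "
import cv2
from h import *
for c in ['top','scene','wrist']: print(calibration(c))"
```

```text
h.py
pics
scene0.npy
top0.npy
{'fov_y': 54.697804542404775, 'cx': 276.1419781916359, 'cy': 215.04020085418452, 'world_from_camera': array([[ 0.00649883, -0.98599201,  0.16666589,  0.42484122],
       [-0.9996636 , -0.01059084, -0.02367513, -0.04660913],
       [ 0.02510862, -0.16645596, -0.98572916,  1.0757886 ],
       [ 0.        ,  0.        ,  0.        ,  1.        ]])}
{'fov_y': 56.08314925650634, 'cx': 281.4737569058303, 'cy': 214.5486368184424, 'world_from_camera': array([[-0.01295106,  0.67165748, -0.74074861,  1.23068578],
       [ 0.99990753,  0.01177253, -0.00680765, -0.05231684],
       [ 0.00414808, -0.74076827, -0.67174784,  0.66558532],
       [ 0.        ,  0.        ,  0.        ,  1.        ]])}
{'fov_y': 58.7398582107143, 'cx': 279.0467420905617, 'cy': 205.13266363321, 'tool_from_camera': array([[-1.21098100e-03, -9.52685857e-01, -3.03954258e-01,
         7.75537287e-02],
       [ 9.99998945e-01, -9.09883733e-04, -1.13223076e-03,
        -2.50798169e-05],
       [ 8.02097193e-04, -3.03955308e-01,  9.52685954e-01,
        -1.54601579e-01],
       [ 0.00000000e+00,  0.00000000e+00,  0.00000000e+00,
         1.00000000e+00]])}
```

Run:
```python
import cv2
a=cv2.imread('pics/top0.png'); b=cv2.imread('pics/scene0.png')
cv2.imwrite('pics/top0x.png',cv2.resize(a[130:330,80:460],(798,420),interpolation=cv2.INTER_CUBIC))
cv2.imwrite('pics/holders0.png',cv2.resize(b[140:330,200:470],(796,560),interpolation=cv2.INTER_CUBIC))
```

```text
(no output)
```

View pics/top0x.png

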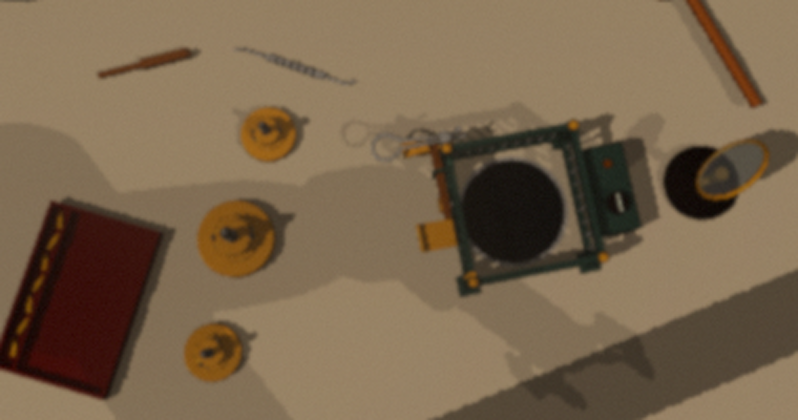

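View pics/holders0.png

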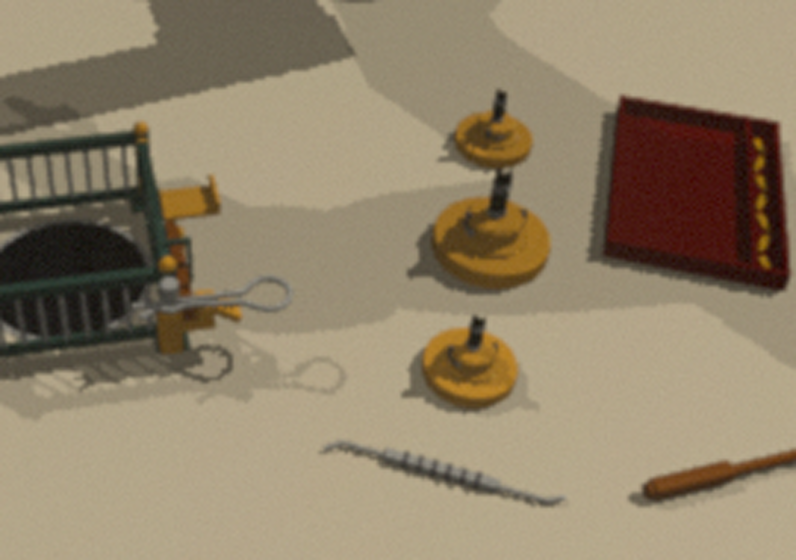

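The three holder look-alikes in the top picture are at (181,297), (194,246) and (208,194). The enlarged crop shows the middle one, at (194,246), with a clearly wider foot and taller boss, so it is the largest and the one meant. The clip loop sticks out toward world +y at scene (288,239). The oxblood tray is at top (120,271), with its nib lane on the left.

Run:
```python
from h import *
np.set_printoptions(precision=4,suppress=True)
for cam in ['top','scene']:
    im=cv2.imread(f'pics/{cam}0.png').astype(int); d=np.load(f'{cam}0.npy'); C=cloud(cam,d)
    g=im.max(-1)
    R=(np.abs(C[...,0]-.565)<.1)&(np.abs(C[...,1]+.2)<.1)
    m=(R&(g<45)&(np.abs(C[...,2])<.012)).astype(np.uint8)
    m=cv2.morphologyEx(m,cv2.MORPH_OPEN,np.ones((3,3)))
    P=np.array([ray(cam,(u,v),0)[:2] for v,u in np.argwhere(m)],np.float32)
    print(cam,'plate',cv2.minEnclosingCircle(P), P.mean(0),cv2.fitEllipse(cv2.convexHull(P)))
    # bay rails
    m=(np.abs(C[...,0]-.565)<.12)&(C[...,1]>-.3)&(C[...,1]<-.07)&(C[...,2]>.06)&(C[...,2]<.095)
    P=C[m][:,:2].astype(np.float32); print('rails',cv2.minAreaRect(P),cv2.boxPoints(cv2.minAreaRect(P)))
    # tray
    b,gg,r=im[...,0],im[...,1],im[...,2]
    m=((C[...,1]>.18)&(C[...,0]<.62)&(C[...,0]>.3)&(C[...,2]>.001)&(C[...,2]<.03)&(r>2*gg)).astype(np.uint8)
    n,l,s,_=cv2.connectedComponentsWithStats(m); k=1+s[1:,4].argmax()
    P=C[l==k][:,:2].astype(np.float32); rr=cv2.minAreaRect(P); print('tray',rr,cv2.boxPoints(rr))
    # holder foot
    for c in [(.39,.165),(.53,.14),(.665,.108)]:
        m=(np.hypot(C[...,0]-c[0],C[...,1]-c[1])<.07)&(C[...,2]>.012)&(C[...,2]<.03)
        print('foot',cv2.minEnclosingCircle(C[m][:,:2].astype(np.float32)),m.sum())
for n in ['clip_loop','thumb']:
  read_camera('scene')
  for s in nets.silhouettes('scene',n)[:2]:
    M=s['mask']; print(n,s['p'],s['xy'],M.sum())
    pts=np.argwhere(M)[:,::-1].astype(np.float32); print(cv2.boundingRect(pts),[ray('scene',(c[0],c[1]),.056 if n[0]=='c' else .0515) for c in cv2.boxPoints(cv2.minAreaRect(pts))])
```

```text
top plate ((0.5557537078857422, -0.21785719692707062), 0.08668744564056396) [ 0.566  -0.2003] ((0.5592853426933289, -0.21554572880268097), (0.1267581284046173, 0.17021286487579346), 151.17242431640625)
rails ((0.5644369721412659, -0.18462827801704407), (0.18781183660030365, 0.21830298006534576), 5.811557769775391) [[ 0.46   -0.0855]
 [ 0.4821 -0.3027]
 [ 0.6689 -0.2837]
 [ 0.6468 -0.0665]]
tray ((0.4524182975292206, 0.3353048264980316), (0.14281658828258514, 0.2064792960882187), 74.28338623046875) [[0.3337 0.2945]
 [0.5325 0.2386]
 [0.5711 0.3761]
 [0.3724 0.432 ]]
foot ((0.3876268267631531, 0.16854408383369446), 0.034647613763809204) 438
foot ((0.5265071988105774, 0.1458582878112793), 0.048091594129800797) 783
foot ((0.6602348685264587, 0.11094623059034348), 0.034490376710891724) 381
scene plate ((0.539699912071228, -0.20984916388988495), 0.09377485513687134) [ 0.5591 -0.2019] ((0.5125840306282043, -0.21404330432415009), (0.14774639904499054, 0.24487923085689545), 104.5523681640625)
rails ((0.5721070170402527, -0.1797799915075302), (0.19158144295215607, 0.2151416540145874), 9.897681
[... 372 characters left out ...]
429537773132), 0.04873229190707207) 638
foot ((0.6638228893280029, 0.11175335198640823), 0.035438839346170425) 492
clip_loop 0.72 [275.4, 244.2] 291
(245, 233, 54, 15) [array([ 0.626 , -0.1379,  0.056 ]), array([ 0.6166, -0.0219,  0.056 ]), array([ 0.6534, -0.0213,  0.056 ]), array([ 0.6623, -0.1337,  0.056 ])]
thumb 0.77 [268.3, 208.1] 195
(255, 202, 20, 13) [array([ 0.5186, -0.1241,  0.0515]), array([ 0.5078, -0.0789,  0.0515]), array([ 0.5446, -0.0745,  0.0515]), array([ 0.5548, -0.1183,  0.0515])]
thumb 0.37 [273.7, 245.2] 171
(248, 234, 50, 12) [array([ 0.6185, -0.1313,  0.0515]), array([ 0.6166, -0.0236,  0.0515]), array([ 0.6498, -0.0241,  0.0515]), array([ 0.6516, -0.1288,  0.0515])]
```

```bash
python3 -m handwheel '{"xyz":[[100,-56,-62],[491,-273,-62],[491,-273,-62],[491,-273,-62],[491,-273,-62],[491,-273,-62],[491,-273,-62],[491,-273,-62],[491,-273,-62],[491,-273,-62],[491,-273,-62],[491,-273,-62],[491,-273,-62],[491,-273,-62],[491,-273,-62],[491,-273,-62]],"twist":[[0,0,-8],[0,0,-76.5],[0,0,-76.5],[0,0,-76.5],[0,0,-76.5],[0,0,-76.5],[0,0,-76.5],[0,0,-76.5],[0,0,-76.5],[0,0,-76.5],[0,0,-76.5],[0,0,-76.5],[0,0,-76.5],[0,0,-76.5],[0,0,-76.5],[0,0,-76.5]],"claw":[1,1,1,1,1,1,1,1,1,1,1,1,1,1,1,1]}'
python3 - <<'E'
from h import *
np.set_printoptions(precision=4,suppress=True)
im,d=read_camera('wrist'); cv2.imwrite('pics/w1.png',im); np.save('w1.npy',d); C=cloud('wrist',d); np.save('w1c.npy',C)
for n in ['plate','gate_hinge','gate_rail','thumb','pin','clip_loop','clip_mid','holder']:
    for r in nets.place_of('wrist',n)[:3]:
        z=dict(plate=0,gate_hinge=.071,gate_rail=.071,thumb=.0515,pin=.057,clip_loop=.056,clip_mid=.056,holder=0)[n]
        u,v=np.clip(np.round(r['xy']).astype(int),0,[559,419]); print(n,round(r['p'],2),u,v,C[v,u],ray('wrist',r['xy'],z))
cv2.imwrite('pics/w1x.png',cv2.resize(im,(800,600)))
E
```

```text
t: 3.3
tool_pos: [0.5599, -0.0617, 0.2804]
orientation: [[-0.168, 0.986, 0.0], [0.986, 0.168, -0.0], [-0.0, 0.0, -1.0]]
ft_force: [0.3, -0.6, -0.5]
opening: 0.0857
grasp_force: 0.0
plate 0.81 265 261 [ 0.5645 -0.1999 -0.002 ] [ 0.5647 -0.1989  0.    ]
gate_hinge 0.57 188 229 [ 0.4777 -0.1383  0.0772] [ 0.4768 -0.1408  0.071 ]
gate_rail 0.8 274 223 [ 0.5642 -0.1206  0.0677] [ 0.5638 -0.1193  0.071 ]
thumb 0.89 246 196 [ 0.5304 -0.1014  0.0509] [ 0.5304 -0.1001  0.0515]
pin 0.93 349 221 [ 0.6409 -0.105   0.0689] [ 0.6444 -0.1078  0.057 ]
clip_loop 0.58 352 156 [ 0.6445 -0.0479 -0.0019] [ 0.6323 -0.0386  0.056 ]
clip_mid 0.94 358 194 [ 0.6466 -0.0778  0.0569] [ 0.6469 -0.0772  0.056 ]
holder 0.66 403 9 [0.6547 0.1066 0.0272] [0.6621 0.114  0.    ]
holder 0.25 275 223 [ 0.5652 -0.1204  0.0678] [ 0.5688 -0.1439  0.    ]
```

View pics/w1x.png

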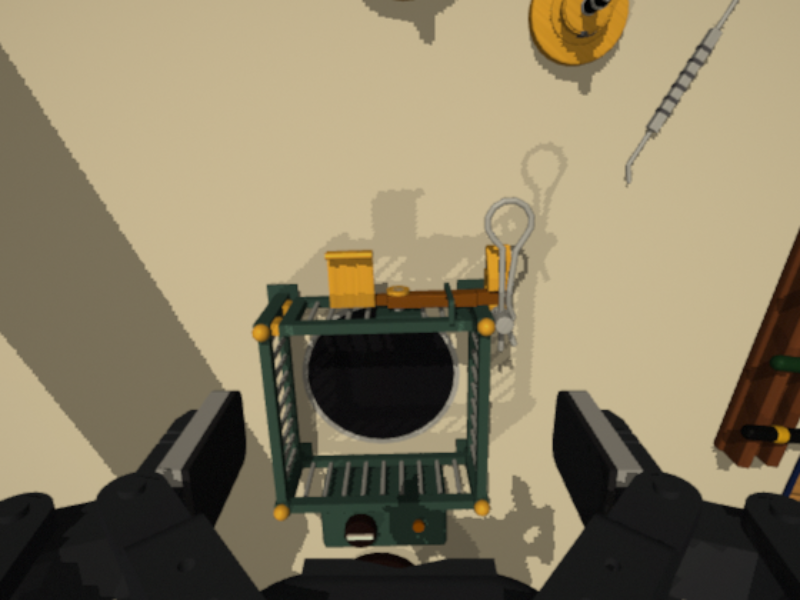

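Run:
```python
from h import *
np.set_printoptions(precision=4,suppress=True)
C=np.load('w1c.npy'); im=cv2.imread('pics/w1.png').astype(int)
S=0.7
for n,p,z in [('loop',(510,222),.056),('pin',(504,325),.075),('k_h',(261,331),.088),('k_l',(486,326),.088),('k_hb',(281,511),.088),('k_lb',(482,508),.088)]:
    u,v=int(p[0]*S),int(p[1]*S); print(n,ray('wrist',(p[0]*S,p[1]*S),z),C[v,u],C[v-3:v+4,u-3:u+4,2].max())
# plate
g=im.max(-1); m=((g<40)&(np.hypot(C[...,0]-.5645,C[...,1]+.2)<.09)&(np.abs(C[...,2])<.015)).astype(np.uint8)
P=np.array([ray('wrist',(u,v),0)[:2] for v,u in np.argwhere(m)],np.float32); print('plate',cv2.minEnclosingCircle(P),cv2.fitEllipse(cv2.convexHull(P)))
# gate rail
m=(C[...,2]>.064)&(C[...,2]<.080)&(C[...,0]>.49)&(C[...,0]<.62)&(C[...,1]>-.16)&(C[...,1]<-.08)
P=C[m]; l=cv2.fitLine(P[:,:2].astype(np.float32),cv2.DIST_HUBER,0,.01,.01).ravel(); print('gate rail',l,np.degrees(np.arctan2(l[1],l[0])),m.sum())
m=(C[...,2]>.06)&(C[...,2]<.090)&(C[...,1]<-.25)&(C[...,1]>-.31)&(C[...,0]>.5)&(C[...,0]<.63)
l=cv2.fitLine(C[m][:,:2].astype(np.float32),cv2.DIST_HUBER,0,.01,.01).ravel(); print('back rail',l,np.degrees(np.arctan2(l[1],l[0])),m.sum())
# clip pts
m=(C[...,2]>.048)&(C[...,2]<.064)&(C[...,1]>-.1)&(C[...,0]>.6)&(C[...,0]<.68)
P=C[m]; print('clip',cv2.minAreaRect(P[:,:2].astype(np.float32)),P[:,1].max(),P[:,2].mean(),len(P))
for y in np.arange(-.1,-.02,.01):
    q=P[np.abs(P[:,1]-y)<.003]; print(round(y,2),len(q),q[:,0].min() if len(q) else 0,q[:,0].max() if len(q) else 0)
m=(C[...,2]>.045)&(C[...,2]<.064)&(C[...,0]>.5)&(C[...,0]<.56)&(C[...,1]>-.12)&(C[...,1]<-.06)
print('thumb',cv2.boxPoints(cv2.minAreaRect(C[m][:,:2].astype(np.float32))),C[m].mean(0))
```

```text
loop [ 0.6368 -0.037   0.056 ] [ 0.6497 -0.0456 -0.0005] 0.0007977630138946701
pin [ 0.6453 -0.1081  0.075 ] [ 0.6441 -0.1091  0.0743] 0.07598357074349388
k_h [ 0.4754 -0.1365  0.088 ] [ 0.4729 -0.1392  0.0825] 0.4349993195801868
k_l [ 0.6295 -0.1065  0.088 ] [ 0.6296 -0.1086  0.0847] 0.0849957618677381
k_hb [ 0.5046 -0.2854  0.088 ] [ 0.502  -0.2928  0.0799] 0.4349993195801868
k_lb [ 0.6595 -0.2561  0.088 ] [ 0.6601 -0.2611  0.0824] 0.08477046748720635Traceback (most recent call last):
  File "<stdin>", line 9, in <module>
  File "h.py", line 5, in ray
    c=calibration(cam); T=pose(cam,c); f=210/np.tan(np.radians(c['fov_y'])/2)
                          ~~~~^^^^^^^
  File "h.py", line 10, in pose
    s=env.read_state(); W=np.eye(4); W[:3,:3]=s['orientation']; W[:3,3]=s['tool_pos']
ValueError: time passes only in moves, steps and waits
```

```bash
python3 - <<'E'
import re
s=open('h.py').read()
s=s.replace("def ray","_s=None\ndef st():\n    global _s\n    if _s is None: _s=env.read_state()\n    return _s\ndef ray").replace("s=env.read_state(); W","s=st(); W")
s+='''
a=np.radians(10.9); BO=np.array([.565,-.200]); BX=np.array([np.sin(a),-np.cos(a)]); BY=np.array([np.cos(a),np.sin(a)])
def bay(P): D=P[...,:2]-BO; return np.stack([D@BX,D@BY,P[...,2]],-1)*1000
'''
open('h.py','w').write(s)
E
python3 - <<'E'
from h import *
np.set_printoptions(precision=1,suppress=True,linewidth=150)
B=bay(np.load('w1c.npy')); im=cv2.imread('pics/w1.png').astype(int)
def show(n,m):
    P=B[m]; print(n,m.sum(),'min',np.percentile(P,2,axis=0),'max',np.percentile(P,98,axis=0),'med',np.median(P,axis=0))
b,g,r=im[...,0],im[...,1],im[...,2]
brass=(r>1.5*b)&(r>90)
W=lambda x0,x1,y0,y1,z0,z1:(B[...,0]>x0)&(B[...,0]<x1)&(B[...,1]>y0)&(B[...,1]<y1)&(B[...,2]>z0)&(B[...,2]<z1)
show('catch',brass&W(-170,-85,45,110,5,70))
show('thumb',brass&W(-170,-85,-60,20,20,70))
show('lip',brass&W(-170,-85,-60,20,55,70))
for x in range(-150,-80,5): 
    m=brass&W(x,x+5,45,110,5,70); print(x,m.sum(),*(np.percentile(B[m][:,1:],[5,95],axis=0).ravel() if m.sum()>2 else []))
show('clip',~brass&W(-190,-110,40,110,48,64))
for x in range(-200,-90,5):
    m=~brass&W(x,x+5,40,110,46,66); print('clip',x,m.sum(),*(np.percentile(B[m][:,1],[3,97]).ravel() if m.sum()>2 else []))
show('gate rail',~brass&W(-100,-60,-50,50,62,80))
show('back rail',~brass&W(60,100,-50,50,62,90))
E
```

```text
catch 662 min [-124.1   47.6   35.7] max [-85.4 104.   56.7] med [-100.3   88.8   49.9]
thumb 1327 min [-126.1  -32.    45.1] max [-85.7  17.6  61.3] med [-103.7  -13.5   50.6]
lip 162 min [-126.6  -31.9   58.2] max [-121.5    0.9   62.1] med [-124.5  -15.6   60.4]
-150 0
-145 0
-140 0
-135 0
-130 6 92.42875996147555 55.552517438781635 98.47886489126388 56.71515279847462
-125 64 87.53014372768723 36.18771059168153 104.70014864080072 52.79559293256598
-120 66 87.2122914737124 37.72759935891275 104.28922628946938 44.59587617925284
-115 68 87.41663868510706 43.383048567287936 103.46012330628032 48.21635543206893
-110 63 87.16549660621197 45.4066385088099 101.75935136360786 52.33489650331872
-105 68 87.15740476656762 31.813440698249817 100.9933908243371 57.49551994547321
-100 50 87.20732511843106 45.48279227797092 100.16429670022444 56.69310033769752
-95 103 47.859956014574614 40.33303104280046 92.92455451006815 54.33793598291544
-90 174 47.61764935014185 48.68434950868591 92.72171035320169 54.41859730896321
-85 123 46.56022974927672 48.784340987330474 94.83147443031551 55.30619713954125
[... 385 characters left out ...]
83.23428893974538 87.01744795661581
clip -140 23 84.18843619659725 89.65295953387724
clip -135 37 87.00790274611815 109.62694315394089
clip -130 46 91.75443691267922 109.29597691266329
clip -125 39 94.46924494870322 107.71544280500008
clip -120 41 94.40950029610345 107.03135698515703
clip -115 40 94.56664126566054 106.1244621498489
clip -110 41 94.84053005332383 105.45772692182813
clip -105 35 94.96415459054253 105.20083436197079
clip -100 36 56.88035424990595 104.91386940544794
clip -95 110 44.00247949433074 103.42322108233415
gate rail 1020 min [-78.  -47.9  65.3] max [-69.7  47.8  76.3] med [-75.4  -0.2  74.6]
back rail 983 min [ 77.5 -47.8  65. ] max [86.4 48.2 76. ] med [79.3  0.5 74. ]
```

The wrist picture shows the clip loop at 800-scale (510,222), the pin at (504,325), and the brass catch just gate-side of the loop. I'll grip across the loop, where there is free space below.

```bash
python3 -m handwheel '{"xyz":[[6,40,0],[11.5,80,0],[11.5,80,50],[11.5,80,100],[11.5,80,140],[11.5,80,170],[11.5,80,195],[11.5,80,215],[11.5,80,226],[11.5,80,226],[11.5,80,226],[11.5,80,226],[11.5,80,226],[11.5,80,226],[11.5,80,226],[11.5,80,226]],"twist":[[0,0,-1.2],[0,0,-1.2],[0,0,-1.2],[0,0,-1.2],[0,0,-1.2],[0,0,-1.2],[0,0,-1.2],[0,0,-1.2],[0,0,-1.2],[0,0,-1.2],[0,0,-1.2],[0,0,-1.2],[0,0,-1.2],[0,0,-1.2],[0,0,-1.2],[0,0,-1.2]],"claw":[0.7,0.7,0.7,0.7,0.7,0.7,0.7,0.7,0.7,0.7,0.25,0.25,0.25,0.25,0.25,0.25]}' 60
python3 - <<'E'
from h import *
im,d=read_camera('wrist'); cv2.imwrite('pics/w2.png',im); np.save('w2.npy',d)
cv2.imwrite('pics/w2x.png',im)
E
```

```text
t: 5.35
tool_pos: [0.6374, -0.0358, 0.0544]
orientation: [[-0.19, 0.982, 0.0], [0.982, 0.19, -0.0], [-0.0, 0.0, -1.0]]
ft_force: [1.1, 0.7, 0.9]
opening: 0.0214
grasp_force: 0.0
```

View pics/w2x.png

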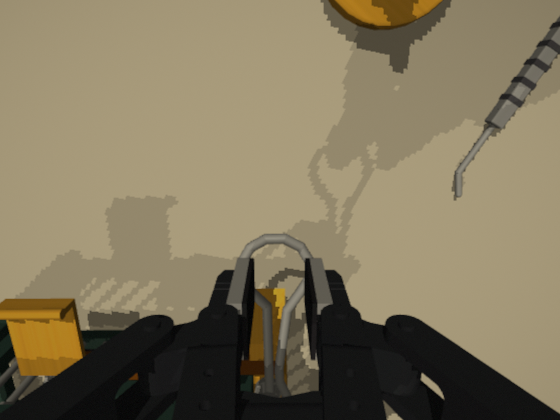

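The picture shows the loop's outer arc at (275,238) and the legs converging between the pads near (270,330). The pads reached 21 mm with no grip force. I'll measure where the loop really is relative to the TCP.

Run:
```python
from h import *
np.set_printoptions(precision=1,suppress=True,linewidth=150)
d=np.load('w2.npy'); C=cloud('wrist',d); B=bay(C)
print('tcp',bay(st()['tool_pos']))
print('arc by ray',bay(ray('wrist',(275,238),.056)),B[238,275])
for v in (240,245,255): print(v,[ (u,B[v,u].round(0).tolist()) for u in range(232,320,6)])
for v in (290,310,340,370): print(v,[ (u,B[v,u].round(0).tolist()) for u in range(240,320,6)])
```

```text
tcp [-147.5  102.1   54.3]
arc by ray [-161.4  100.    56. ] [-161.5  100.    56.1]
240 [(232, [-136.0, 73.0, -1.0]), (238, [-136.0, 77.0, -1.0]), (244, [-136.0, 80.0, -1.0]), (250, [-136.0, 84.0, -3.0]), (256, [-161.0, 92.0, 56.0]), (262, [-161.0, 94.0, 58.0]), (268, [-161.0, 97.0, 57.0]), (274, [-161.0, 100.0, 57.0]), (280, [-161.0, 102.0, 57.0]), (286, [-161.0, 105.0, 57.0]), (292, [-161.0, 107.0, 58.0]), (298, [-160.0, 110.0, 56.0]), (304, [-136.0, 117.0, -2.0]), (310, [-136.0, 121.0, -2.0]), (316, [-137.0, 124.0, -0.0])]
245 [(232, [-133.0, 73.0, -1.0]), (238, [-133.0, 77.0, -1.0]), (244, [-133.0, 80.0, -1.0]), (250, [-159.0, 89.0, 58.0]), (256, [-159.0, 92.0, 59.0]), (262, [-158.0, 94.0, 56.0]), (268, [-133.0, 95.0, -1.0]), (274, [-132.0, 99.0, -2.0]), (280, [-132.0, 102.0, -2.0]), (286, [-158.0, 105.0, 56.0]), (292, [-158.0, 107.0, 57.0]), (298, [-158.0, 110.0, 56.0]), (304, [-158.0, 113.0, 56.0]), (310, [-133.0, 121.0, -1.0]), (316, [-133.0, 124.0, -2.0])]
255 [(232, [-126.0, 73.0, -2.0]), (238, [-126.0, 76.0, -2.0]), (244, [-154.0, 86.0, 57.0]), (250, [-154.0, 89.0, 57.0]), 
[... 1292 characters left out ...]
64, [-108.0, 94.0, 57.0]), (270, [-108.0, 97.0, 57.0]), (276, [-105.0, 100.0, 52.0]), (282, [-108.0, 103.0, 57.0]), (288, [-64.0, 108.0, -1.0]), (294, [-64.0, 112.0, -2.0]), (300, [-64.0, 116.0, -1.0]), (306, [-63.0, 120.0, -2.0]), (312, [-144.0, 113.0, 104.0]), (318, [-148.0, 114.0, 109.0])]
370 [(240, [-140.0, 89.0, 112.0]), (246, [-85.0, 84.0, 50.0]), (252, [-83.0, 88.0, 48.0]), (258, [-84.0, 91.0, 49.0]), (264, [-84.0, 94.0, 49.0]), (270, [-92.0, 97.0, 58.0]), (276, [-91.0, 100.0, 56.0]), (282, [-91.0, 103.0, 57.0]), (288, [-39.0, 108.0, -2.0]), (294, [-39.0, 112.0, -2.0]), (300, [-39.0, 116.0, -2.0]), (306, [-39.0, 120.0, -2.0]), (312, [-40.0, 124.0, -1.0]), (318, [-39.0, 129.0, -2.0])]
```

Run:
```python
from h import *
np.set_printoptions(precision=1,suppress=True,linewidth=150)
c=calibration('wrist'); T=np.array(c['tool_from_camera']); f=210/np.tan(np.radians(c['fov_y'])/2)
v,u=np.mgrid[0:420,0:560]
for n in ('w1','w2'):
    d=np.load(n+'.npy'); P=np.stack([(u-c['cx'])/f*d,(v-c['cy'])/f*d,d],-1)@T[:3,:3].T+T[:3,3]; P*=1000
    m=(d>0)&(d<.172)&(v>225); Q=P[m]
    i=np.argsort(-Q[:,2]); print(n,len(Q),Q[i[:400:40]])
    for y0,y1 in((-60,-30),(-30,-8),(8,30),(30,60)):
        q=Q[(Q[:,1]>y0)&(Q[:,1]<y1)]; print(y0,len(q),q.min(0) if len(q) else '',q.max(0) if len(q) else '')
```

```text
w1 36580 [[ -0.9 -43.2 -24.6]
 [  2.9  42.5 -25.8]
 [  0.7 -42.9 -26.4]
 [ -7.6  42.3 -27. ]
 [-10.8 -43.2 -27.5]
 [ -9.1 -43.  -28. ]
 [ -5.1 -42.8 -28.5]
 [ 10.6  45.4 -28.9]
 [ -9.7 -43.1 -29.2]
 [  5.5  42.7 -29.5]]
-60 11054 [ -12.2  -60.  -100.1] [ 18.4 -30.  -24.6]
-30 2909 [  8.7 -30.  -99.6] [ 18.6  -8.  -83.7]
8 2963 [  8.2   8.  -99.8] [ 18.3  30.  -83.6]
30 11151 [-11.6  30.  -99.5] [ 18.4  60.  -24.8]
w2 43108 [[ 14.7  -2.2   1. ]
 [ 10.1 -14.7  -0.7]
 [ 10.7   9.9  -1. ]
 [ 14.7  -1.7  -1.3]
 [ 14.3  -6.6  -1.5]
 [ 11.   -5.7  -1.7]
 [ 11.5   1.4  -1.8]
 [  8.2 -15.6  -1.9]
 [  7.3 -16.5  -2. ]
 [  6.3   9.9  -2.1]]
-60 10868 [-57.6 -59.8 -95.7] [ 14.7 -30.  -22.9]
-30 9491 [ -15.5  -30.  -100.1] [18.5 -8.   0.5]
8 9503 [-12.9   8.  -99.8] [18.5 30.  -0.1]
30 10755 [-13.   30.  -95.3] [ 14.3  59.2 -54.4]
```

Run:
```python
from h import *
im,d=read_camera('scene'); cv2.imwrite('pics/s2.png',im); np.save('s2.npy',d)
cv2.imwrite('pics/s2x.png',cv2.resize(im[150:280,190:340],(795,689),interpolation=cv2.INTER_CUBIC)[:600])
```

```text
(no output)
```

View pics/s2x.png

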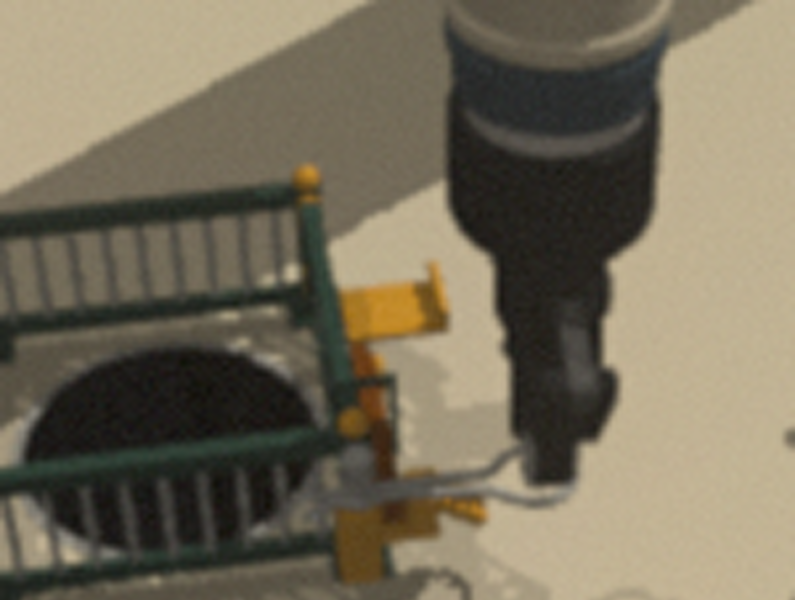

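The scene picture shows the fingers ending at crop (550,480), just above the loop and not around it. I need the true tip height before I go lower.

Run:
```python
from h import *
np.set_printoptions(precision=1,suppress=True,linewidth=150)
C=cloud('scene',np.load('s2.npy'))*1000
for v in range(222,246,2): print(v,[C[v,u].round(0).tolist() for u in (289,292,295,298)])
C=cloud('wrist',np.load('w2.npy')); B=bay(C)
for v in range(256,276,2): print(v,[B[v,u].round(0).tolist() for u in (226,232,238,244,248,312,318,324)])
print(st()['tool_pos'],st()['joint_pos'])
```

```text
222 [[664.0, -43.0, 132.0], [691.0, -37.0, 158.0], [700.0, -32.0, 167.0], [699.0, -27.0, 166.0]]
224 [[663.0, -42.0, 125.0], [690.0, -37.0, 152.0], [702.0, -32.0, 163.0], [702.0, -27.0, 163.0]]
226 [[663.0, -42.0, 120.0], [691.0, -37.0, 147.0], [705.0, -32.0, 160.0], [702.0, -26.0, 158.0]]
228 [[665.0, -42.0, 116.0], [691.0, -37.0, 142.0], [697.0, -32.0, 148.0], [691.0, -26.0, 142.0]]
230 [[663.0, -42.0, 109.0], [690.0, -37.0, 136.0], [692.0, -31.0, 137.0], [690.0, -25.0, 136.0]]
232 [[656.0, -42.0, 96.0], [687.0, -37.0, 127.0], [681.0, -31.0, 121.0], [679.0, -25.0, 120.0]]
234 [[659.0, -42.0, 93.0], [681.0, -36.0, 116.0], [660.0, -30.0, 95.0], [653.0, -23.0, 88.0]]
236 [[657.0, -42.0, 86.0], [664.0, -36.0, 93.0], [661.0, -30.0, 90.0], [653.0, -23.0, 82.0]]
238 [[657.0, -42.0, 80.0], [662.0, -36.0, 85.0], [658.0, -29.0, 81.0], [652.0, -23.0, 76.0]]
240 [[658.0, -42.0, 75.0], [663.0, -36.0, 80.0], [661.0, -29.0, 79.0], [653.0, -23.0, 70.0]]
242 [[591.0, -40.0, -1.0], [591.0, -33.0, -1.0], [646.0, -28.0, 56.0], [645.0, -22.0, 55.0]]
244 [[652.0, -41.0, 56.0], [653.0, -35.0, 58.0], [653
[... 1226 characters left out ...]
, 80.0], [-159.0, 90.0, 79.0], [-158.0, 115.0, 78.0], [-158.0, 117.0, 78.0], [-159.0, 119.0, 79.0]]
270 [[-155.0, 80.0, 73.0], [-155.0, 83.0, 73.0], [-159.0, 86.0, 81.0], [-158.0, 88.0, 80.0], [-159.0, 90.0, 81.0], [-158.0, 114.0, 80.0], [-159.0, 117.0, 81.0], [-159.0, 119.0, 82.0]]
272 [[-155.0, 81.0, 76.0], [-155.0, 83.0, 75.0], [-159.0, 86.0, 83.0], [-158.0, 88.0, 81.0], [-159.0, 90.0, 82.0], [-158.0, 114.0, 82.0], [-158.0, 117.0, 81.0], [-158.0, 119.0, 82.0]]
274 [[-154.0, 81.0, 76.0], [-155.0, 83.0, 76.0], [-158.0, 86.0, 82.0], [-159.0, 89.0, 84.0], [-159.0, 90.0, 84.0], [-158.0, 114.0, 83.0], [-158.0, 116.0, 84.0], [-158.0, 119.0, 83.0]]
[ 0.6 -0.   0.1] [-0.2  0.5 -0.   1.   0.   1.2]
```

The tips sit at z≈68 mm with the reported TCP at 54 mm, so the real fingertips are about 14 mm behind the reported TCP rather than 19 mm ahead. I'll allow for this 31–33 mm offset from here on.

```bash
python3 -m handwheel '{"xyz":[[-2,0,0],[-2,0,0],[-2,0,0],[-2,0,0],[-2,0,10],[-2,0,20],[-2,0,30],[-2,0,30],[-2,0,30],[-2,0,30],[-2,0,30],[-2,0,30],[-2,0,30],[-2,0,30]],"twist":[[0,0,0],[0,0,0],[0,0,0],[0,0,0],[0,0,0],[0,0,0],[0,0,0],[0,0,0],[0,0,0],[0,0,0],[0,0,0],[0,0,0],[0,0,0],[0,0,0]],"claw":[0.7,0.7,0.7,0.7,0.7,0.7,0.7,0.7,0.3,0.2,0.2,0.2,0.2,0.2]}' 50
```

```text
t: 6.85
tool_pos: [0.6379, -0.0378, 0.0244]
orientation: [[-0.19, 0.982, 0.0], [0.982, 0.19, -0.0], [-0.0, 0.0, -1.0]]
ft_force: [0.1, 0.1, 0.3]
opening: 0.033
grasp_force: 49.6
```

```bash
python3 -m handwheel '{"xyz":[[3,0,0],[7,0,0],[12,0,0],[18,0,0],[25,0,0],[32,0,0],[40,0,0],[48,0,0],[55,0,0],[55,0,-30],[55,0,-70],[55,0,-110],[55,0,-110]],"twist":[[0,0,0],[0,0,0],[0,0,0],[0,0,0],[0,0,0],[0,0,0],[0,0,0],[0,0,0],[0,0,0],[0,0,0],[0,0,0],[0,0,0],[0,0,0]],"claw":[0.2,0.2,0.2,0.2,0.2,0.2,0.2,0.2,0.2,0.2,0.2,0.2,0.2]}'
python3 - <<'E'
from h import *
np.set_printoptions(precision=1,suppress=True,linewidth=150)
im,d=read_camera('scene'); cv2.imwrite('pics/s3.png',im)
im2,d2=read_camera('wrist'); cv2.imwrite('pics/w3.png',im2); np.save('w3.npy',d2)
cv2.imwrite('pics/s3x.png',np.hstack([cv2.resize(im[130:290,220:370],(375,400)),im2[0:420,140:420][:400]]))
E
```

```text
t: 8.15
tool_pos: [0.6297, 0.0165, 0.14]
orientation: [[-0.19, 0.982, 0.009], [0.982, 0.19, -0.001], [-0.003, 0.009, -1.0]]
ft_force: [1.5, 0.0, -0.8]
opening: 0.0325
grasp_force: 49.7
```

View pics/s3x.png

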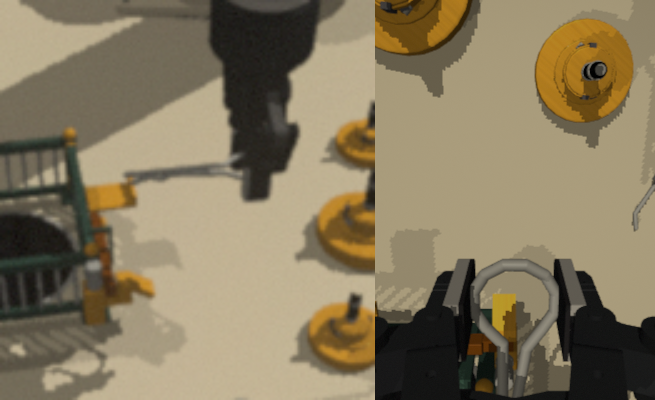

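```bash
python3 -m handwheel '{"xyz":[[30,-13,-10],[354,-154,-10],[354,-154,-10],[354,-154,-10],[354,-154,-10],[354,-154,-10],[354,-154,-10],[354,-154,-10],[354,-154,-10],[354,-154,-10],[354,-154,-10],[354,-154,30],[354,-154,60],[354,-154,60],[354,-154,60]],"twist":[[0,0,-6],[0,0,-63.4],[0,0,-63.4],[0,0,-63.4],[0,0,-63.4],[0,0,-63.4],[0,0,-63.4],[0,0,-63.4],[0,0,-63.4],[0,0,-63.4],[0,0,-63.4],[0,0,-63.4],[0,0,-63.4],[0,0,-63.4],[0,0,-63.4]],"claw":[0.2,0.2,0.2,0.2,0.2,0.2,0.2,0.2,0.2,0.2,0.2,0.2,0.2,0.2,0.2]}'
python3 - <<'E'
from h import *
np.set_printoptions(precision=3,suppress=True,linewidth=150)
im,d=read_camera('wrist'); cv2.imwrite('pics/w4.png',im); C=cloud('wrist',d)
print(st()['tool_pos'])
for r in nets.place_of('wrist','tray_well')[:2]: print(r['p'],r['xy'],ray('wrist',r['xy'],.005))
for n in ('clip_mid','clip_loop'):
  for r in nets.place_of('wrist',n)[:1]:
    u,v=np.round(r['xy']).astype(int); print(n,r['p'],u,v,C[v,u])
s=nets.silhouettes('wrist','clip_mid')[0]; P=C[s['mask']]; P=P[(P[:,2]>.03)]
A=np.c_[P[:,:2]-st()['tool_pos'][:2],np.ones(len(P))]; print('clip plane (dz/dx,dz/dy,z0)',np.linalg.lstsq(A,P[:,2],rcond=None)[0],len(P),np.percentile(P,[2,98],axis=0))
m=(im[...,2]>2*im[...,1].astype(int))&(C[...,2]>-.005)&(C[...,2]<.025)&(C[...,1]>.2)
r=cv2.minAreaRect(C[m][:,:2].astype(np.float32)); print(r,cv2.boxPoints(r))
E
```

```text
t: 9.75
tool_pos: [0.4096, 0.3335, 0.0744]
orientation: [[-0.962, 0.272, -0.001], [0.272, 0.962, -0.001], [0.001, -0.001, -1.0]]
ft_force: [0.5, 0.1, 0.1]
opening: 0.0328
grasp_force: 49.8
[0.41  0.334 0.075]
0.65 [280.9, 272.7] [0.45  0.324 0.005]
clip_mid 0.95 282 389 [0.448 0.324 0.108]
clip plane (dz/dx,dz/dy,z0) [-0.123  0.028  0.109] 3771 [[0.393 0.318 0.105]
 [0.45  0.35  0.109]]
((0.45152169466018677, 0.33408668637275696), (0.146966814994812, 0.20914143323898315), 74.30176544189453) [[0.331 0.292]
 [0.532 0.235]
 [0.572 0.377]
 [0.371 0.433]]
```

```bash
python3 -m handwheel '{"xyz":[[0,0,30],[0,0,55],[0,0,70],[0,0,78],[0,0,80],[0,0,80],[0,0,80],[0,0,80],[0,0,80],[0,0,80],[0,0,70],[0,0,40],[0,0,-10],[0,0,-60],[0,0,-60]],"twist":[[0,0,0],[0,0,0],[0,0,0],[0,0,0],[0,0,0],[0,0,0],[0,0,0],[0,0,0],[0,0,0],[0,0,0],[0,0,0],[0,0,0],[0,0,0],[0,0,0],[0,0,0]],"claw":[0.2,0.2,0.2,0.2,0.2,0.2,0.6,0.6,0.6,0.6,0.6,0.6,0.6,0.6,0.6]}'
python3 - <<'E'
from h import *
np.set_printoptions(precision=3,suppress=True,linewidth=150)
im,d=read_camera('wrist'); cv2.imwrite('pics/w5.png',im); C=cloud('wrist',d)
for r in nets.place_of('wrist','tray_well')[:1]: print(r['p'],r['xy'],ray('wrist',r['xy'],.005))
for n in ('clip_mid','clip_loop'):
  for r in nets.place_of('wrist',n)[:1]:
    u,v=np.round(r['xy']).astype(int); print(n,r['p'],u,v,C[v,u],ray('wrist',r['xy'],.007))
s=nets.silhouettes('wrist','clip_mid')[0]; P=C[s['mask']]
A=np.c_[P[:,:2]-[.45,.324],np.ones(len(P))]; print('clip plane',np.linalg.lstsq(A,P[:,2],rcond=None)[0],len(P),np.percentile(P,[2,98],axis=0))
cv2.imwrite('pics/w5x.png',im[130:420])
E
```

```text
t: 11.5
tool_pos: [0.4114, 0.3361, 0.1415]
orientation: [[-0.963, 0.27, 0.009], [0.27, 0.963, 0.005], [-0.008, 0.008, -1.0]]
ft_force: [0.5, 0.9, 0.1]
opening: 0.0513
grasp_force: 0.0
0.7 [277.4, 232.7] [0.447 0.324 0.005]
clip_mid 0.87 275 233 [0.448 0.322 0.001] [0.446 0.323 0.007]
clip_loop 0.67 276 185 [0.408 0.334 0.002] [0.407 0.335 0.007]
clip plane [-0.093  0.004  0.004] 1743 [[0.392 0.304 0.001]
 [0.499 0.351 0.006]]
```

View pics/w5x.png

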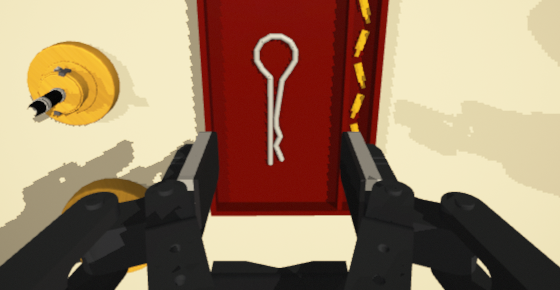

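The picture shows the clip lying flat along the big well, loop at (275,55) and tips at (272,160). Next I'll go to the thumb lever with the fingers shut.

```bash
python3 -m handwheel '{"xyz":[[-20,-35,0],[-226,-383,0],[-226,-383,0],[-226,-383,0],[-226,-383,0],[-226,-383,0],[-226,-383,0],[-226,-383,0],[-226,-383,0],[-226,-383,0],[-226,-383,0],[-226,-383,0],[-226,-383,30],[-226,-383,60],[-226,-383,80],[-226,-383,89],[-226,-383,89],[-226,-383,89]],"twist":[[0,0,8],[0,0,63.4],[0,0,63.4],[0,0,63.4],[0,0,63.4],[0,0,63.4],[0,0,63.4],[0,0,63.4],[0,0,63.4],[0,0,63.4],[0,0,63.4],[0,0,63.4],[0,0,63.4],[0,0,63.4],[0,0,63.4],[0,0,63.4],[0,0,63.4],[0,0,63.4]],"claw":[0,0,0,0,0,0,0,0,0,0,0,0,0,0,0,0,0,0]}'
python3 - <<'E'
from h import *
np.set_printoptions(precision=1,suppress=True,linewidth=150)
im,d=read_camera('wrist'); cv2.imwrite('pics/w6.png',im); B=bay(cloud('wrist',d)); print(bay(st()['tool_pos']))
b,g,r=[im[...,i].astype(int) for i in range(3)]
W=lambda x0,x1,y0,y1,z0,z1:(B[...,0]>x0)&(B[...,0]<x1)&(B[...,1]>y0)&(B[...,1]<y1)&(B[...,2]>z0)&(B[...,2]<z1)
m=(r>1.5*b)&(r>90)&W(-150,-85,-60,30,35,70); print('brass',m.sum(),np.percentile(B[m],[1,99],axis=0))
m=(r>1.5*b)&(r>90)&W(-150,-85,-60,30,56,70); print('lip',m.sum(),np.percentile(B[m],[1,99],axis=0))
m=(d<.2)&(np.abs(B[...,1]+20)<25)&(B[...,2]>45)&(B[...,2]<75)&(np.abs(B[...,0]+110)<16)&(g<80); print('tips',m.sum(),np.percentile(B[m],[1,99],axis=0) if m.sum() else '')
E
```

```text
t: 13.55
tool_pos: [0.5236, -0.0946, 0.046]
orientation: [[-0.191, 0.982, 0.001], [0.982, 0.191, -0.0], [-0.0, 0.001, -1.0]]
ft_force: [-0.0, -0.7, 0.1]
opening: 0.0001
grasp_force: 0.0
[-111.   -20.6   46.3]
brass 3689 [[-126.3  -32.5   37.9]
 [ -86.1   28.    62.1]]
lip 1025 [[-126.5  -32.8   56.3]
 [-119.2    0.7   64.8]]
tips 856 [[-122.4  -34.    49.7]
 [-111.4   -0.5   74.9]]
```

```bash
python3 -m handwheel '{"xyz":[[-3,0,0],[-3,0,4],[-3,0,7],[-3,0,9],[-3,0,11],[-3,0,13],[-3,0,15],[-3,0,15]],"twist":[[0,0,0],[0,0,0],[0,0,0],[0,0,0],[0,0,0],[0,0,0],[0,0,0],[0,0,0]],"claw":[0,0,0,0,0,0,0,0]}'
cat > latch.py <<'E'
from h import *
np.set_printoptions(precision=1,suppress=True,linewidth=150)
import sys
im,d=read_camera('wrist'); cv2.imwrite(f'pics/{sys.argv[1]}.png',im); B=bay(cloud('wrist',d)); print(bay(st()['tool_pos']),st()['ft_force'])
b,g,r=[im[...,i].astype(int) for i in range(3)]
W=lambda x0,x1,y0,y1,z0,z1:(B[...,0]>x0)&(B[...,0]<x1)&(B[...,1]>y0)&(B[...,1]<y1)&(B[...,2]>z0)&(B[...,2]<z1)
m0=(r>1.4*b)&(r>50)
for y in range(-40,110,10):
    m=m0&W(-130,-82,y,y+10,20,95)
    if m.sum()>5: print(y,m.sum(),'x',np.percentile(B[m][:,0],[5,95]),'z',np.percentile(B[m][:,2],[5,50,95]))
E
python3 latch.py w7
```

```text
t: 14.4
tool_pos: [0.5237, -0.0982, 0.0299]
orientation: [[-0.19, 0.982, -0.0], [0.982, 0.19, 0.0], [0.0, -0.0, -1.0]]
ft_force: [0.3, -1.4, -0.0]
opening: 0.0001
grasp_force: 0.5
[-107.9  -21.4   30. ] [-0.7 -1.3  1.5]
-40 349 x [-126.4 -110.9] z [37.  45.1 48.8]
-30 629 x [-126.5 -114.9] z [37.8 46.9 51.2]
-20 698 x [-126.5 -113.5] z [40.7 48.3 53.8]
-10 1397 x [-126.2  -96.2] z [43.4 45.5 55.7]
0 341 x [-120.   -86.8] z [38.8 43.4 45.4]
10 352 x [-94.4 -92.8] z [37.  43.6 48.1]
20 445 x [-94.3 -90.6] z [37.9 46.5 52.8]
30 613 x [-91.4 -88.4] z [45.1 53.3 59.1]
40 924 x [-91.5 -84. ] z [48.3 59.1 61.7]
50 791 x [-91.6 -82.9] z [50.7 62.2 64.3]
60 672 x [-91.7 -83.6] z [53.5 63.6 67.1]
70 934 x [-91.6 -83.1] z [55.5 64.6 68. ]
80 3153 x [-120.7  -84.3] z [32.3 45.  66. ]
90 1076 x [-124.   -83.2] z [35.3 41.6 53.1]
```

The latch is lifted to about 0.24 rad: the bar top rises from 62 mm at y=45 to 68 mm at y=75. Next I'll compute the opening arc in tool axes.

Run:
```python
import numpy as np
r=np.array([-33.9,49.6])
for t in list(np.arange(.05,.5,.05))+list(np.arange(.5,1.85,.1)):
    c,s=np.cos(t),np.sin(t); q=np.array([c*r[0]-s*r[1],s*r[0]+c*r[1]])-r
    print(round(t,2),[round(-q[0]),round(q[1])],round(-np.degrees(t),1))
```

```text
0.05 [2, -2] -2.9
0.1 [5, -4] -5.7
0.15 [7, -6] -8.6
0.2 [9, -8] -11.5
0.25 [11, -10] -14.3
0.3 [13, -12] -17.2
0.35 [15, -15] -20.1
0.4 [17, -17] -22.9
0.45 [18, -20] -25.8
0.5 [20, -22] -28.6
0.6 [22, -28] -34.4
0.7 [24, -34] -40.1
0.8 [25, -39] -45.8
0.9 [26, -45] -51.6
1.0 [26, -51] -57.3
1.1 [26, -57] -63.0
1.2 [25, -63] -68.8
1.3 [23, -69] -74.5
1.4 [21, -75] -80.2
1.5 [18, -80] -85.9
1.6 [15, -85] -91.7
1.7 [11, -90] -97.4
1.8 [7, -94] -103.1
```

```bash
python3 -m handwheel '{"xyz":[[0,0,2],[0,0,3],[0,0,3],[2,-2,3],[5,-4,3],[7,-6,3],[9,-8,3],[11,-10,3],[13,-12,3],[15,-15,3],[17,-17,3],[18,-20,3],[20,-22,3],[20,-22,3]],"twist":[[0,0,0],[0,0,0],[0,0,0],[0,0,-2.9],[0,0,-5.7],[0,0,-8.6],[0,0,-11.5],[0,0,-14.3],[0,0,-17.2],[0,0,-20.1],[0,0,-22.9],[0,0,-25.8],[0,0,-28.6],[0,0,-28.6]],"claw":[0,0,0,0,0,0,0,0,0,0,0,0,0,0]}'
python3 - <<'E'
from h import *
np.set_printoptions(precision=1,suppress=True,linewidth=150)
im,d=read_camera('wrist'); cv2.imwrite('pics/w8.png',im); B=bay(cloud('wrist',d)); print(bay(st()['tool_pos']))
m=(B[...,2]>62)&(B[...,2]<80)&(B[...,0]<-85)&(d>.12); P=B[m]; l=cv2.fitLine(P[:,:2].astype(np.float32),cv2.DIST_HUBER,0,.01,.01).ravel(); print(m.sum(),P.min(0),P.max(0),'gate angle',np.arctan2(-l[0],l[1]),l)
cv2.imwrite('pics/w8x.png',im)
E
```

```text
t: 15.85
tool_pos: [0.498, -0.083, 0.0272]
orientation: [[-0.637, 0.771, -0.0], [0.771, 0.637, -0.001], [-0.0, -0.001, -1.0]]
ft_force: [0.2, -4.2, 0.3]
opening: -0.0003
grasp_force: 1.9
[-127.5  -43.5   27.3]
4383 [-155.5  -59.    62. ] [-95.8  67.1  78.6] gate angle -3.0222483 [   0.1   -1.  -142.1    8.3]
```

View pics/w8x.png

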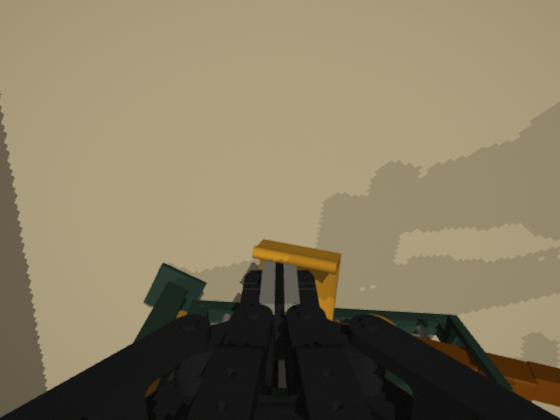

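The picture shows the lip at (295,252) tracking the fingers and the gate swung partly open. I'll continue along the same arc.

```bash
python3 -m handwheel '{"xyz":[[2,-2,0],[7,-6,0],[11,-10,0],[15,-15,0],[18,-20,0],[22,-28,0],[24,-34,0],[25,-39,0],[26,-45,0],[26,-51,0],[26,-57,0],[25,-63,0],[23,-69,0],[23,-69,0],[23,-69,0]],"twist":[[0,0,-2.9],[0,0,-8.6],[0,0,-14.3],[0,0,-20.1],[0,0,-25.8],[0,0,-34.4],[0,0,-40.1],[0,0,-45.8],[0,0,-51.6],[0,0,-57.3],[0,0,-63],[0,0,-68.8],[0,0,-74.5],[0,0,-74.5],[0,0,-74.5]],"claw":[0,0,0,0,0,0,0,0,0,0,0,0,0,0,0]}'
python3 - <<'E'
from h import *
np.set_printoptions(precision=1,suppress=True,linewidth=150)
im,d=read_camera('top'); cv2.imwrite('pics/t9.png',im); B=bay(cloud('top',d))
im2,d2=read_camera('wrist'); cv2.imwrite('pics/w9.png',im2); B2=bay(cloud('wrist',d2)); print(bay(st()['tool_pos']),st()['ft_force'])
# gate rail points beyond hinge
for BB,n in((B,'top'),(B2,'wrist')):
    m=(BB[...,2]>62)&(BB[...,2]<80)&(BB[...,0]<-100)&(BB[...,0]>-220)&(BB[...,1]<-40)&(BB[...,1]>-130); P=BB[m]
    if len(P)>20:
        l=cv2.fitLine(P[:,:2].astype(np.float32),cv2.DIST_HUBER,0,.01,.01).ravel(); print(n,len(P),np.percentile(P,[2,98],axis=0),l)
E
```

```text
t: 17.4
tool_pos: [0.4307, -0.1088, 0.0272]
orientation: [[-0.915, -0.404, 0.0], [-0.404, 0.915, 0.0], [-0.0, 0.0, -1.0]]
ft_force: [0.3, 0.1, 0.2]
opening: 0.0005
grasp_force: 0.4
[-115.  -114.6   27.2] [ 1.3 -0.9  1. ]
top 154 [[-217.8 -111.5   62.6]
 [-152.5  -82.4   79.4]] [   0.9    0.4 -186.6  -95.4]
wrist 4489 [[-219.3 -127.    62.4]
 [-102.1  -83.    78.7]] [   1.    -0.1 -163.5 -116.5]
```

```bash
python3 -m handwheel '{"xyz":[[-1,0,-20],[-1,0,-60],[-1,0,-110],[-143,78,-270],[-143,78,-270],[-143,78,-270],[-143,78,-270],[-143,78,-270],[-143,78,-270],[-143,78,-270],[-143,78,-270],[-143,78,-270],[-143,78,-270],[-143,78,-270],[-143,78,-270],[-143,78,-270],[-143,78,-270],[-143,78,-270]],"twist":[[0,0,0],[0,0,0],[0,0,0],[0,0,103],[0,0,103],[0,0,103],[0,0,103],[0,0,103],[0,0,103],[0,0,103],[0,0,103],[0,0,103],[0,0,103],[0,0,103],[0,0,103],[0,0,103],[0,0,103],[0,0,103]],"claw":[0,0,0,0.8,0.8,0.8,0.8,0.8,0.8,0.8,0.8,0.8,0.8,0.8,0.8,0.8,0.8,0.8]}'
python3 - <<'E'
from h import *
np.set_printoptions(precision=3,suppress=True,linewidth=150)
im,d=read_camera('wrist'); cv2.imwrite('pics/w10.png',im); C=cloud('wrist',d); B=bay(C); print(st()['tool_pos'])
for n,z in (('holder',0),('barrel',.04),('plate',0),('gate_rail',.071),('gate_hinge',.071),('thumb',.0515)):
  for r in nets.place_of('wrist',n)[:3]: u,v=np.clip(np.round(r['xy']).astype(int),0,[559,419]); print(n,round(r['p'],2),u,v,C[v,u],ray('wrist',r['xy'],z),bay(ray('wrist',r['xy'],z)))
for z0,z1,rr in ((.012,.024,.06),(.033,.046,.03),(.07,.095,.03)):
    m=(np.hypot(C[...,0]-.528,C[...,1]-.146)<rr)&(C[...,2]>z0)&(C[...,2]<z1); print('holder',z0,m.sum(),cv2.minEnclosingCircle(C[m][:,:2].astype(np.float32)) if m.sum()>5 else '')
m=(B[...,2]>62)&(B[...,2]<80)&(B[...,0]<-95)&(B[...,0]>-250)&(B[...,1]<-20)&(B[...,1]>-150)&(d>.2); P=B[m]; r=cv2.minAreaRect(P[:,:2].astype(np.float32)); print(m.sum(),r,cv2.boxPoints(r))
cv2.imwrite('pics/w10x.png',im)
E
```

```text
t: 19.3
tool_pos: [0.5293, 0.0207, 0.2971]
orientation: [[-0.195, 0.981, -0.0], [0.981, 0.195, 0.0], [0.0, -0.0, -1.0]]
ft_force: [0.7, 0.6, 0.4]
opening: 0.0684
grasp_force: 0.0
[0.529 0.021 0.297]
holder 0.97 408 100 [0.655 0.11  0.027] [0.664 0.112 0.   ] [-287.319  156.226    0.   ]
holder 0.95 301 39 [0.526 0.141 0.082] [0.528 0.151 0.   ] [-351.852   30.468    0.   ]
barrel 0.85 301 37 [0.525 0.143 0.084] [0.527 0.148 0.04 ] [-348.765   27.969   40.   ]
barrel 0.69 414 97 [0.657 0.114 0.037] [0.656 0.114 0.04 ] [-291.124  148.69    40.   ]
plate 0.76 274 311 [ 0.564 -0.197  0.001] [ 0.565 -0.198  0.   ] [-2.254  0.415  0.   ]
gate_rail 0.71 187 221 [ 0.439 -0.066  0.054] [ 0.443 -0.059  0.071] [-161.221  -93.272   71.   ]
gate_hinge 0.89 208 292 [ 0.478 -0.137  0.077] [ 0.478 -0.141  0.071] [-74.158 -74.804  71.   ]
gate_hinge 0.25 274 311 [ 0.564 -0.197  0.001] [ 0.556 -0.151  0.071] [-49.515   0.473  71.   ]
thumb 0.78 178 247 [ 0.432 -0.102  0.05 ] [ 0.432 -0.101  0.051] [-122.581 -111.668   51.5  ]
holder 0.012 4612 ((0.5278749465942383, 0.14633269608020782), 0.04796690121293068)
holder 0.033 1516 ((0.5269815921783447, 0.1460261046886444), 0.024594111368060112)
holder 0.07 241 ((0.5276755094528198, 0.1460738182067871), 0.007821796461939812)
1175 ((-150.79135131835938, -107.15682220458984), (121.74375915527344, 55.33988952636719), 9.37458610534668) [[-215.357  -89.772]
 [-206.343 -144.373]
 [ -86.225 -124.542]
 [ -95.24   -69.941]]
```

View pics/w10x.png

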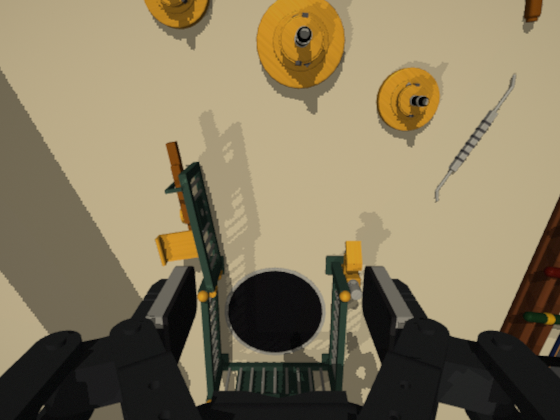

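The picture shows the gate swung to roughly 100° (free end at (195,168)), the plate clear at (275,311) and the big holder at (302,38). Its bayonet slots lie along the image's vertical, so gripping the boss sideways, below the barrel, is clear.

```bash
python3 -m handwheel '{"xyz":[[40,8,0],[85,16,0],[123,23,0],[123,23,0],[123,23,0],[123,23,50],[123,23,100],[123,23,150],[123,23,190],[123,23,220],[123,23,220],[123,23,220]],"twist":[[0,0,0],[0,0,0],[0,0,0],[0,0,0],[0,0,0],[0,0,0],[0,0,0],[0,0,0],[0,0,0],[0,0,0],[0,0,0],[0,0,0]],"claw":[0.8,0.8,0.8,0.8,0.8,0.8,0.8,0.8,0.8,0.8,0.8,0.8]}'
python3 - <<'E'
from h import *
np.set_printoptions(precision=4,suppress=True,linewidth=150)
im,d=read_camera('wrist'); cv2.imwrite('pics/w11.png',im); C=cloud('wrist',d); s=st(); p=s['tool_pos'];print(p)
R=s['orientation']
T=(C-p)@R*1000
m=(d>0)&(d<.15); Q=T[m]; print('close things, tool mm',np.percentile(Q,[0,1,99,100],axis=0))
for z0,z1,rr in ((.012,.024,.06),(.034,.046,.03),(.07,.095,.02)):
    m=(np.hypot(C[...,0]-.528,C[...,1]-.146)<rr)&(C[...,2]>z0)&(C[...,2]<z1); print('holder',z0,m.sum(),cv2.minEnclosingCircle(C[m][:,:2].astype(np.float32)) if m.sum()>5 else '')
# finger pads inner faces / tips
m=(d<.2)&(np.abs(T[...,1])>20)&(np.abs(T[...,1])<50)&(np.abs(T[...,0])<14)&(T[...,2]>-60)&(T[...,2]<-5)
for sgn in(-1,1):
    q=T[m&(np.sign(T[...,1])==sgn)]; print(sgn,len(q),np.percentile(q,[1,50,99],axis=0))
E
```

```text
t: 20.85
tool_pos: [0.5287, 0.1448, 0.0779]
orientation: [[-0.191, 0.982, -0.0], [0.982, 0.191, -0.0], [-0.0, -0.0, -1.0]]
ft_force: [0.3, -0.1, 1.9]
opening: 0.0687
grasp_force: 0.0
[0.5294 0.1451 0.0788]
close things, tool mm [[ -12.7411  -67.3418 -100.0426]
 [  -8.7489  -64.5525  -98.1602]
 [  17.7005   64.0094  -26.2951]
 [  18.7243   67.0342  -19.5429]]
holder 0.012 12354 ((0.5283944606781006, 0.14641670882701874), 0.048179809004068375)
holder 0.034 3935 ((0.5282904505729675, 0.14648759365081787), 0.02501283586025238)
holder 0.07 898 ((0.5279305577278137, 0.14636008441448212), 0.008039510808885098)
-1 3457 [[-10.4047 -47.6288 -59.3317]
 [  7.0475 -34.9966 -43.8367]
 [ 11.8187 -34.0617 -20.679 ]]
1 3462 [[-10.4398  33.622  -59.3056]
 [  6.902   34.5849 -43.7537]
 [ 11.744   47.1686 -20.5172]]
```

```bash
python3 -m handwheel '{"xyz":[[1,-1,15],[1,-1,30],[1,-1,45],[1,-1,55],[1,-1,62],[1,-1,66],[1,-1,68],[1,-1,68],[1,-1,68],[1,-1,68],[1,-1,68],[1,-1,68],[1,-1,68],[1,-1,68]],"twist":[[0,0,0],[0,0,0],[0,0,0],[0,0,0],[0,0,0],[0,0,0],[0,0,0],[0,0,0],[0,0,0],[0,0,0],[0,0,0],[0,0,0],[0,0,0],[0,0,0]],"claw":[0.8,0.8,0.8,0.8,0.8,0.8,0.8,0.8,0.65,0.55,0.45,0.4,0.4,0.4]}' 30
```

```text
t: 22.3
tool_pos: [0.5275, 0.1466, 0.0098]
orientation: [[-0.192, 0.981, 0.001], [0.981, 0.192, 0.0], [-0.0, 0.001, -1.0]]
ft_force: [-0.1, -0.4, 6.4]
opening: 0.0427
grasp_force: 30.3
```

```bash
python3 -m handwheel '{"xyz":[[-3,0,0],[-9,-2,0],[-18,-5,0],[-29,-8,0],[-41,-12,0],[-53,-15,0],[-65,-18,0],[-77,-21,0],[-89,-24,0],[-101,-27,0],[-113,-30,0],[-125,-30,0],[-137,-30,0],[-147,-30,0],[-155,-30,0],[-160,-30,0],[-160,-30,0]],"twist":[[0,0,0],[0,0,0],[0,0,0],[0,0,0],[0,0,0],[0,0,0],[0,0,0],[0,0,0],[0,0,0],[0,0,0],[0,0,0],[0,0,0],[0,0,0],[0,0,0],[0,0,0],[0,0,0],[0,0,0]],"claw":[0.4,0.4,0.4,0.4,0.4,0.4,0.4,0.4,0.4,0.4,0.4,0.4,0.4,0.4,0.4,0.4,0.4]}'
python3 - <<'E'
from h import *
np.set_printoptions(precision=1,suppress=True,linewidth=150)
im,d=read_camera('wrist'); cv2.imwrite('pics/w12.png',im); C=cloud('wrist',d); B=bay(C); print(bay(st()['tool_pos']))
for z0,z1,rr in ((.012,.024,.06),):
    p=st()['tool_pos']; m=(np.hypot(C[...,0]-p[0],C[...,1]-p[1])<rr)&(C[...,2]>z0)&(C[...,2]<z1); P=B[m]; print('foot',cv2.minEnclosingCircle(P[:,:2].astype(np.float32)),np.median(P[:,2]))
for cam in ['top']:
    im,d=read_camera(cam); cv2.imwrite('pics/t12.png',im)
E
```

```text
t: 24.0
tool_pos: [0.5284, -0.0152, 0.0097]
orientation: [[-0.192, 0.981, 0.001], [0.981, 0.192, 0.003], [0.003, 0.001, -1.0]]
ft_force: [-2.5, 6.2, 7.6]
opening: 0.0429
grasp_force: 30.6
[-188.4   -1.     9.7]
foot ((-188.4936981201172, -1.2884142398834229), 48.01273727416992) 16.942206742735056
```

```bash
python3 -m handwheel '{"xyz":[[-4,0,0],[-12,0,0],[-22,1,0],[-33,1,0],[-45,1,0],[-57,1,0],[-69,2,0],[-81,2,0],[-93,2,0],[-105,2,0],[-117,2,0],[-129,2,0],[-141,2,0],[-153,2,0],[-165,2,0],[-175,2,0],[-182,2,0],[-187,2,0],[-187,2,0],[-187,2,0]],"twist":[[0,0,0],[0,0,0],[0,0,0],[0,0,0],[0,0,0],[0,0,0],[0,0,0],[0,0,0],[0,0,0],[0,0,0],[0,0,0],[0,0,0],[0,0,0],[0,0,0],[0,0,0],[0,0,0],[0,0,0],[0,0,0],[0,0,0],[0,0,0]],"claw":[0.4,0.4,0.4,0.4,0.4,0.4,0.4,0.4,0.4,0.4,0.4,0.4,0.4,0.4,0.4,0.4,0.4,0.4,0.4,0.4]}'
cat > chk.py <<'E'
from h import *
import sys
np.set_printoptions(precision=1,suppress=True,linewidth=150)
im,d=read_camera('wrist'); cv2.imwrite(f'pics/{sys.argv[1]}.png',im); C=cloud('wrist',d); B=bay(C); p=st()['tool_pos']; print(bay(p),st()['ft_force'])
m=(np.hypot(B[...,0],B[...,1])<56)&(C[...,2]>.012)&(C[...,2]<.024); P=B[m]; print('foot',cv2.minEnclosingCircle(P[:,:2].astype(np.float32)),np.median(P[:,2]))
g=im.max(-1); m=((g<40)&(np.hypot(B[...,0],B[...,1])<80)&(np.abs(B[...,2])<8)).astype(np.uint8)
q=np.argwhere(m)
P=np.array([bay(ray('wrist',(u,v),0))[:2] for v,u in q],np.float32)
if len(P)>5: print('plate',len(P),cv2.minEnclosingCircle(P),np.percentile(P,[1,99],axis=0))
E
python3 chk.py w13
```

```text
t: 26.1
tool_pos: [0.566, -0.1978, 0.0097]
orientation: [[-0.193, 0.981, 0.0], [0.981, 0.193, 0.003], [0.003, 0.001, -1.0]]
ft_force: [-2.3, 8.5, 8.7]
opening: 0.0424
grasp_force: 30.7
[-2.   1.4  9.7] [-2.2  8.6 10.2]
foot ((-1.890026569366455, 1.2670868635177612), 48.05088424682617) 16.987617247155224Traceback (most recent call last):
  File "chk.py", line 8, in <module>
    P=np.array([bay(ray('wrist',(u,v),0))[:2] for v,u in q],np.float32)
                    ~~~^^^^^^^^^^^^^^^^^
  File "h.py", line 10, in ray
    c=calibration(cam); T=pose(cam,c); f=210/np.tan(np.radians(c['fov_y'])/2)
ValueError: time passes only in moves, steps and waits
```

```bash
python3 -m handwheel '{"xyz":[[0,0,0],[0,0,0],[0,0,0],[0,0,0],[0,0,-5],[0,0,-20],[0,0,-45],[0,0,-75],[0,0,-110],[0,0,-150],[0,0,-200],[0,0,-240],[0,0,-260],[0,0,-260]],"twist":[[0,0,0],[0,0,0],[0,0,0],[0,0,0],[0,0,0],[0,0,0],[0,0,0],[0,0,0],[0,0,0],[0,0,0],[0,0,0],[0,0,0],[0,0,0],[0,0,0]],"claw":[0.7,0.7,0.7,0.7,0.7,0.7,0.7,0.7,0.7,0.7,0.7,0.7,0.7,0.7]}'
python3 - <<'E'
from h import *
np.set_printoptions(precision=1,suppress=True,linewidth=150)
im,d=read_camera('top'); cv2.imwrite('pics/t14.png',im); C=cloud('top',d); B=bay(C)
im2,d2=read_camera('wrist'); B2=bay(cloud('wrist',d2)); print(bay(st()['tool_pos']))
for b,n in((B,'top'),(B2,'wrist')):
    m=(np.hypot(b[...,0],b[...,1])<60)&(b[...,2]>12)&(b[...,2]<24); P=b[m]; print(n,'foot',m.sum(),cv2.minEnclosingCircle(P[:,:2].astype(np.float32)) if m.sum()>9 else '')
# gate: rail-height points by x slice
m=(B2[...,2]>64)&(B2[...,2]<80)&(B2[...,1]<-50)&(B2[...,1]>-130)&(B2[...,0]<-90)&(B2[...,0]>-230)&(d2>.22)
P=B2[m]; print(m.sum())
for x in range(-230,-90,20):
    q=P[(P[:,0]>x)&(P[:,0]<x+20)]
    if len(q)>5: print(x,len(q),np.percentile(q[:,1],[3,50,97]))
E
```

```text
t: 27.55
tool_pos: [0.5669, -0.1999, 0.273]
orientation: [[-0.192, 0.981, 0.005], [0.981, 0.192, -0.003], [-0.004, 0.005, -1.0]]
ft_force: [0.7, -0.3, -1.0]
opening: 0.0603
grasp_force: 0.0
[ -0.3   1.2 269.2]
top foot 142 ((-22.340497970581055, 22.26682472229004), 35.09811019897461)
wrist foot 4164 ((-2.255183219909668, 0.6367232799530029), 47.914772033691406)
845
-150 272 [-86.3 -81.1 -77.2]
-130 289 [-83.4 -78.1 -73.8]
-110 284 [-80.  -74.8 -70.5]
```

```bash
python3 -m handwheel '{"xyz":[[15,-12,0],[155,-126,0],[155,-126,0],[155,-126,0],[155,-126,0],[155,-126,0],[155,-126,0],[155,-126,0],[155,-126,0],[155,-126,0],[155,-126,0],[155,-126,0],[155,-126,0],[155,-126,50],[155,-126,100],[155,-126,150],[155,-126,190],[155,-126,212],[155,-126,220],[155,-126,220]],"twist":[[0,0,-8],[0,0,-99],[0,0,-99],[0,0,-99],[0,0,-99],[0,0,-99],[0,0,-99],[0,0,-99],[0,0,-99],[0,0,-99],[0,0,-99],[0,0,-99],[0,0,-99],[0,0,-99],[0,0,-99],[0,0,-99],[0,0,-99],[0,0,-99],[0,0,-99],[0,0,-99]],"claw":[0,0,0,0,0,0,0,0,0,0,0,0,0,0,0,0,0,0,0,0]}'
python3 - <<'E'
from h import *
np.set_printoptions(precision=1,suppress=True,linewidth=150)
p=bay(st()['tool_pos']); R=st()['orientation']; print(p)
th=np.radians(99)
print('tool yaw',np.degrees(np.arctan2(R[1,0],R[0,0])))
im,d=read_camera('wrist'); cv2.imwrite('pics/w15.png',im); B=bay(cloud('wrist',d))
g=(B[...,:2]-[-74,-71]); c,s=np.cos(th),np.sin(th); G=np.stack([c*g[...,0]+s*g[...,1],-s*g[...,0]+c*g[...,1],B[...,2]],-1)
print('tcp in gate frame',c*(p[0]+74)+s*(p[1]+71),-s*(p[0]+74)+c*(p[1]+71))
m=(G[...,2]>64)&(G[...,2]<80)&(np.abs(G[...,0])<20)&(G[...,1]>10)&(G[...,1]<150)
for y in range(0,150,20):
    q=G[m&(G[...,1]>y)&(G[...,1]<y+20)]
    if len(q)>9: print(y,len(q),np.percentile(q[:,0],[2,50,98]))
# new table, start r
r=np.array([p[0]+74,p[1]+71]); r1=r*1.0
gx=-15.0; ux,uy=np.array([c,s]),np.array([-s,c])
E
```

```text
t: 29.65
tool_pos: [0.412, -0.0712, 0.0484]
orientation: [[-0.94, -0.341, -0.002], [-0.341, 0.94, 0.001], [0.002, 0.002, -1.0]]
ft_force: [-0.3, 0.4, 1.4]
opening: -0.0002
grasp_force: 0.0
[-155.4 -125.9   48.4]
tool yaw -160.04472793610782
tcp in gate frame -41.4495825347048 88.99796345745895
0 16 [-4.6 -4.2 -3.3]
20 116 [-2.5  1.1  3.6]
40 95 [-4.8 -3.   0.1]
80 335 [-5.3 -3.   3.4]
120 131 [-5.3 -2.   1.5]
140 40 [-1.4  1.1  3.5]
```

Run:
```python
import numpy as np
for f in list(np.arange(0,1.6,.12))+[1.6,1.64,1.68,1.72,1.76,1.8]:
    c,s=np.cos(f),np.sin(f); x=-15*c+89*s; y=15*s+89*c
    print(round(f,2),[round(-(x+41.4)),round(y-89)],round(np.degrees(f),1))
```

```text
0.0 [-26, 0] 0.0
0.12 [-37, 1] 6.9
0.24 [-48, 1] 13.8
0.36 [-59, 0] 20.6
0.48 [-69, -3] 27.5
0.6 [-79, -7] 34.4
0.72 [-89, -12] 41.3
0.84 [-98, -18] 48.1
0.96 [-106, -26] 55.0
1.08 [-113, -34] 61.9
1.2 [-119, -43] 68.8
1.32 [-124, -52] 75.6
1.44 [-128, -63] 82.5
1.56 [-130, -73] 89.4
1.6 [-131, -77] 91.7
1.64 [-131, -80] 94.0
1.68 [-132, -84] 96.3
1.72 [-132, -87] 98.5
1.76 [-132, -91] 100.8
1.8 [-131, -95] 103.1
```

```bash
python3 -m handwheel '{"xyz":[[-13,0,0],[-26,0,0],[-37,1,0],[-48,1,0],[-59,0,0],[-69,-3,0],[-79,-7,0],[-89,-12,0],[-98,-18,0],[-106,-26,0],[-113,-34,0],[-119,-43,0],[-124,-52,0],[-128,-63,0],[-130,-73,0],[-131,-77,0],[-131,-77,0]],"twist":[[0,0,0],[0,0,0],[0,0,6.9],[0,0,13.8],[0,0,20.6],[0,0,27.5],[0,0,34.4],[0,0,41.3],[0,0,48.1],[0,0,55],[0,0,61.9],[0,0,68.8],[0,0,75.6],[0,0,82.5],[0,0,89.4],[0,0,91.7],[0,0,91.7]],"claw":[0,0,0,0,0,0,0,0,0,0,0,0,0,0,0,0,0]}'
cat > gate.py <<'E'
from h import *
import sys
np.set_printoptions(precision=1,suppress=True,linewidth=150)
print('tcp',bay(st()['tool_pos']),st()['ft_force'])
cam=sys.argv[1]; im,d=read_camera(cam); cv2.imwrite(f'pics/{sys.argv[2]}.png',im); B=bay(cloud(cam,d))
b,g,r=[im[...,i].astype(int) for i in range(3)]; m0=(r>1.4*b)&(r>50)
for y in range(-75,110,15):
    w=(B[...,1]>y)&(B[...,1]<y+15)
    m=w&~m0&(B[...,2]>63)&(B[...,2]<80)&(B[...,0]<-55)&(B[...,0]>-110); k=w&m0&(B[...,2]>20)&(B[...,2]<80)&(B[...,0]<-70)&(B[...,0]>-140)
    print(y,'rail x',np.percentile(B[m][:,0],[3,50,97]) if m.sum()>9 else '','| bar x',np.percentile(B[k][:,0],[3,97]) if k.sum()>9 else '','z',np.percentile(B[k][:,2],[50,95]) if k.sum()>9 else '')
E
python3 gate.py wrist w16
```

```text
t: 31.4
tool_pos: [0.5639, -0.0989, 0.0497]
orientation: [[-0.314, 0.949, 0.002], [0.949, 0.314, -0.0], [-0.001, 0.001, -1.0]]
ft_force: [-0.3, -0.4, 0.5]
opening: 0.0001
grasp_force: 0.0
tcp [-99.5  18.1  49.7] [-0.3 -0.4  0.5]
-75 rail x [-79.3 -77.5 -69.1] | bar x [-78.7 -70.7] z [68.2 78.8]
-60 rail x [-80.4 -78.5 -71.8] | bar x  z 
-45 rail x [-82.3 -80.3 -73.6] | bar x [-130.5  -88.3] z [41.4 52. ]
-30 rail x [-84.  -82.7 -78.6] | bar x [-132.   -88.5] z [43.5 54.3]
-15 rail x [-85.9 -84.8 -83.2] | bar x [-133.1  -89.6] z [45.9 55.9]
0 rail x [-109.9 -105.3  -85.6] | bar x [-103.8  -90.9] z [44.9 52.3]
15 rail x [-109.9 -107.7 -106.9] | bar x [-107.6 -101.4] z [47.8 67.5]
30 rail x [-91.4 -90.5 -89.5] | bar x [-104.1  -94.6] z [56.8 59.2]
45 rail x [-109.4 -101.   -90.6] | bar x [-106.6  -95.4] z [59.4 61.6]
60 rail x [-94.3 -93.2 -90.4] | bar x [-107.5  -97.6] z [62.3 64.5]
75 rail x [-80.6 -70.9 -56.2] | bar x [-122.2  -80. ] z [56.8 63.4]
90 rail x [-80.3 -79.1 -76. ] | bar x [-123.8  -79.5] z [45.9 64.8]
105 rail x  | bar x [-123.3  -74.3] z [46.  49.4]
```

```bash
python3 -m handwheel '{"xyz":[[-2,0,0],[-4,0,0],[-6,1,0],[-8,1,0],[-10,1,0],[-11,1,0],[-12,1,0],[-13,1,0],[-13,1,0]],"twist":[[0,0,1],[0,0,2.3],[0,0,3.5],[0,0,4.6],[0,0,6],[0,0,6.6],[0,0,7.2],[0,0,7.5],[0,0,7.5]],"claw":[0,0,0,0,0,0,0,0,0]}'
python3 gate.py wrist w17
```

```text
t: 32.35
tool_pos: [0.5669, -0.1093, 0.0492]
orientation: [[-0.189, 0.982, -0.0], [0.982, 0.189, 0.003], [0.003, 0.0, -1.0]]
ft_force: [-1.2, 9.2, 3.7]
opening: 0.0001
grasp_force: 4.5
tcp [-88.7  19.   49.2] [-1.2  9.2  3.7]
-75 rail x [-79.2 -76.7 -68.8] | bar x [-78.6 -70.8] z [68.4 78.9]
-60 rail x [-77.9 -76.5 -69.7] | bar x  z 
-45 rail x [-78.  -76.7 -70. ] | bar x [-125.8  -83.1] z [50.5 60.6]
-30 rail x [-78.2 -77.4 -75. ] | bar x [-125.9  -82.8] z [50.5 60.8]
-15 rail x [-78.3 -77.5 -76. ] | bar x [-126.1  -82.6] z [50.6 60.8]
0 rail x [-99.9 -95.7 -77.8] | bar x [-125.4  -83.2] z [48.  59.4]
15 rail x [-100.   -99.4  -95.1] | bar x [-95.5 -89.1] z [48.4 54.1]
30 rail x [-95.9 -77.8 -76. ] | bar x [-91.2 -81.9] z [52.8 54.2]
45 rail x [-95.1 -85.5 -77.2] | bar x [-94.3 -81.6] z [53.  54.3]
60 rail x [-78.5 -77.6 -72.2] | bar x [-91.4 -82.2] z [52.7 54. ]
75 rail x [-80.5 -79.5 -63.8] | bar x [-121.7  -76.8] z [48.4 78.3]
90 rail x [-80.1 -76.7 -68.1] | bar x [-123.9  -79.6] z [49.2 53.3]
105 rail x  | bar x [-122.8  -74. ] z [49.  52.1]
```

The gate is shut against its stop and the bar is level again: its top is at 54 mm along the whole length and the thumb is back at 50.5 mm. I'll back off and check.

```bash
python3 -m handwheel '{"xyz":[[3,0,0],[8,0,0],[20,0,-5],[40,0,-30],[55,0,-75],[60,0,-120],[60,0,-170],[60,0,-210],[60,0,-220],[60,0,-220]],"twist":[[0,0,0],[0,0,0],[0,0,0],[0,0,0],[0,0,0],[0,0,0],[0,0,0],[0,0,0],[0,0,0],[0,0,0]],"claw":[0,0,0,0,0,0,0,0,0,0]}'
python3 gate.py wrist w18
python3 - <<'E'
from h import *
np.set_printoptions(precision=3,suppress=True,linewidth=150)
im,d=read_camera('wrist'); B=bay(cloud('wrist',d))
m=(np.hypot(B[...,0],B[...,1])<56)&(B[...,2]>12)&(B[...,2]<24); print('foot',m.sum(),cv2.minEnclosingCircle(B[m][:,:2].astype(np.float32)))
m=(np.hypot(B[...,0],B[...,1])<20)&(B[...,2]>80); print('barrel top',np.median(B[m],axis=0))
t,dt=read_camera('top'); C=cloud('top',dt)
for n in ('clip_mid','tray_well','lens','pick','punch'):
    for r in nets.place_of('top',n)[:1]: u,v=np.round(r['xy']).astype(int); print(n,r['p'],u,v,C[v,u])
cv2.imwrite('pics/fin.png',np.hstack([im[150:420,120:420],cv2.resize(t[130:330,80:460],(499,270))]))
E
```

```text
t: 33.4
tool_pos: [0.5564, -0.0516, 0.271]
orientation: [[-0.188, 0.982, 0.003], [0.982, 0.188, -0.001], [-0.002, 0.003, -1.0]]
ft_force: [1.3, 0.2, -0.4]
opening: -0.0002
grasp_force: 0.0
tcp [-147.4   19.6  271. ] [ 1.3  0.2 -0.4]
-75 rail x [-78.3 -75.3 -68.9] | bar x [-78.8 -70.8] z [64.9 76. ]
-60 rail x [-77.7 -75.2 -69.5] | bar x  z 
-45 rail x [-77.8 -75.2 -69.3] | bar x [-125.8  -83.5] z [50.6 60.3]
-30 rail x [-77.8 -75.6 -69.7] | bar x [-125.9  -82.5] z [50.7 60.9]
-15 rail x [-78.  -76.4 -71.3] | bar x [-125.9  -82. ] z [50.6 60.8]
0 rail x [-77.9 -76.6 -71.4] | bar x [-123.8  -70.4] z [48.7 74.4]
15 rail x [-78.1 -76.  -70.5] | bar x [-93.9 -81.3] z [52.9 54.9]
30 rail x [-78.1 -75.8 -70.3] | bar x [-91.  -81.8] z [53.  54.4]
45 rail x [-94.9 -77.6 -70.1] | bar x [-94.7 -81.9] z [53.  54.9]
60 rail x [-78.2 -76.3 -70.2] | bar x [-91.2 -81.5] z [52.8 54.4]
75 rail x [-80.3 -64.7 -55.7] | bar x [-121.9  -76.6] z [49.1 77.4]
90 rail x [-79.9 -75.4 -67.9] | bar x [-123.8  -79. ] z [48.9 53.5]
105 rail x  | bar x [-112.1  -72.1] z [48.8 52.3]
foot 1506 ((-2.6944806575775146, 0.2501116693019867), 47.646610260009766)
barrel top [nan nan nan]
clip_mid 0.53 126 276 [0.442 0.315 0.006]
tray_well 0.76 118 272 [0.452 0.338 0.   ]
lens 0.85 409 217 [ 0.603 -0.427  0.014]
pick 0.5 222 160 [ 0.533 -0.006  0.725]
punch 0.47 146 162 [0.747 0.281 0.009]
  return _methods._mean(a, axis=axis, dtype=dtype,
  ret = um.true_divide(
```

View pics/fin.png

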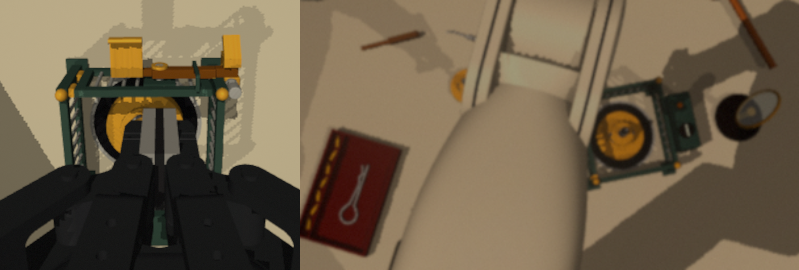

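The gate is shut with its bar across the catch at left-panel (235,70). The holder stands centred on the plate at right-panel (622,135), and the clip lies in the tray at (352,195). I'm handing in.

```bash
python3 -c "
from bench import env
print(env.close_job())"
```

```text
the job is handed in; nothing more can be done
None
```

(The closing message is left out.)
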